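# Free the pawl of the ratchet lift and lower its load

### The job

The small ratchet lift on the bench holds its platform, with a steel tin on it, up on a hooked pawl. Take the spatula from its rest, put its blade under the pawl's hook and, without forcing it or touching the pawl with the hand, flick the pawl outward so that it falls over off the rack and stays there; then push the platform down by the black knob, pressing gently with about 10 N, until it is seated on its rubber stop. Leave the tin standing on the platform, the spatula lying on its rest or on the bench, the other things where they stood, and the lift let go.

Things in the scene. Friction and masses are not known exactly. Their poses are not given: they have to be found in the camera images.
- lift: Ratchet lift fixed to the bench: base plate 12 mm thick (x -100..100, y -118..102 mm), two steel guide posts at the rear (x 65) with a crossbar, top z 198. Origin: on the bench under the base; x points from its open front to the posts, y left seen from the front, z up. At x -30, y -90 mm a 27 x 18 mm aluminium bracket, top z 116, carries the pawl.
- carriage: Moving part of the lift, 0.6 kg: rimmed platform 120 x 125 mm (lift x -80..40, y -38..88 mm), sleeve on the guide posts, rack bar with knob. Origin: platform top above the lift's origin, at the start 120 mm over the bench; axes as the lift's. Slides only vertically. Part spring-borne, braked by 5 N friction and a damper (35 N per m/s).
- push_knob_top (a point): Centre of the flat top of the black round knob (32 mm across, 20 mm high) on top of the rack bar, 150 mm above the platform. Push it straight down. Its lowest position is 50 to 80 mm below the starting one.
- pawl: Dark steel hook 12 mm thick: arm 8 mm wide, 56 mm high, nose 8 mm high reaching 37 mm toward the rack (+y) at its top. Origin: hinge (lift x -30, y -90, z 109 mm), axis x. Upright at the start. Pushed outward at the arm (top toward lift -y, 3 to 6 N) it leaves the teeth at 0.15 rad, tips over at about 0.3 and falls to a rest at 1.2 rad; let go sooner, it falls back.
- pawl_nose (a point): Middle of the rounded tip of the pawl's nose, 8 mm in diameter.
- stop_post: Boss of the stop on the lift's base, under the sleeve between the guide posts. Origin: on the top face of the base. In it stands a screw with a soft rubber head 20 mm across (gives 1 mm for 3 N); the height it is set to differs each time and is not measured: the lowest position of the carriage must be felt.
- load_tin: Open round stainless tin, 70 mm across, 33 mm high, 0.18 to 0.33 kg, standing on the platform. Origin: centre of its underside.
- spatula: Straight lab spatula 174 mm long, 45 g: black handle (y 0..+87 mm, 12 mm wide, 9 mm high) and straight flat steel blade (y 0..-87 mm, 12 mm wide, 6 mm high). Origin: middle of its length, on its underside; -y points to the blade's end. It starts lying on the rest, blade away from the robot, underside 18 mm above the bench.
- spatula_rest: White rest fixed on the bench, 34 x 130 mm: two blocks at y = -55 and +55 mm (10 mm long in y), each with a flat seat 18 mm above the bench between two cheeks 18 mm apart, cheek tops at 24 mm. Origin: centre on the bench; the spatula lies along its y, blade to -y.
- amber_bottle: Bystander: small brown bottle 44 mm across, 78 mm high. Origin: underside.
- open_jar: Bystander: clear glass jar 52 mm across, 98 mm high. Origin: underside.
- sample_cup: Bystander: small grey cup 38 mm across, 37 mm high. Origin: underside.
- rack (a point): Point on the rack bar's outer face at the height of the pawl's nose: steel bar 14 x 10 mm at lift x -30, y -47 mm, rising 130 mm above the platform, part of the carriage; teeth toward -y, tips at lift y -58 mm. The carriage hangs on the pawl by a tooth. Pawl off, it sinks 15 to 50 mm by itself and stays, short of the stop; then 1 to 4 N push it on slowly.
- pawl_gap (a point): Middle of the open gap under the pawl's nose (fixed to the lift, lift x -30, y -72, z 138 mm): 28 mm wide in y between tooth tips (y -58) and the arm's inner face (y -86), from the bracket top (z 116) to the nose's underside (z 156 mm), open to front and rear.
Mind the look-alikes: they are no part of the job. What is shaped like the spatula but blue, green or red is not meant.

How it is judged:
On the way, in this order (a step that is already met when the one before it is completed fails the run):
1. the spatula is lifted off its rest (height (world z) of spatula above 0.06 m), for 0.1 s.
2. the pawl is flipped over, off the rack (angle between pawl's own z axis and vertical above 0.9 rad), for 0.2 s.
3. the carriage is pressed onto its rubber stop (contact force between carriage and stop_post above 2 N), for 0.1 s.
At the end, for the whole second after the job is handed in: The pawl lies over, more than 0.9 rad outward; the carriage rests on its rubber stop (contact over 0.3 N, at rest); the tin stands flat on the platform (within 6 mm in height, 0.1 rad); the spatula lies still on its rest or the bench, its origin under 40 mm high, not touching the lift (angle between pawl's own z axis and vertical above 0.9 rad and contact force between carriage and stop_post above 0.3 N and linear speed of carriage below 0.01 m/s and z of load_tin in the frame of carriage between -0.006 and 0.006 m and angle between load_tin's own z axis and vertical below 0.1 rad and height (world z) of spatula below 0.04 m and contact force between spatula and lift below 0.1 N and linear speed of spatula below 0.02 m/s).
It fails at once if the hand or arm touches the pawl (over 1 N) (contact force between any of the fingers, the arm and pawl above 1 N).
It fails at once if the pawl is forced with the spatula (over 15 N) (contact force between spatula and pawl above 15 N).
It fails at once if the carriage is pushed with over 20 N, or jammed on its stop with over 20 N (contact force between any of the fingers, the arm, spatula and carriage above 20 N or contact force between carriage and stop_post above 20 N).
It fails at once if a bystander is shifted by over 30 mm (distance of any of amber_bottle, open_jar, sample_cup from where it was at the start of the episode above 0.03 m).
It also fails if it takes over 72 s, if anything falls off the work surface, if the arm or the gripper's body presses on something with over 40 N, if the wrist force passes 120 N, or if a joint passes its speed limit or range.

### The arm

A 6-joint arm with a two-finger parallel gripper is mounted at the origin on a cart in front of the work surface, level with it; the furniture and walls round the work are solid. World frame = base frame: x ahead of the robot, y to its left, z up, the work surface at z = 0. Lengths are in m, angles in rad, forces in N, time in s.
With the tool pointing down it reaches from about 0.225 to 0.875 m from the base axis. Payload 3.4 kg.
Tool frame: the origin (TCP) lies midway between the tips of the shut fingers; the grasp point (between the pads) lies 19 mm behind it (manip.pinch_z is the z of the grasp point in the tool frame, in m); z points along the fingers, x is the direction in which the jaws open and shut, and the axes are right-handed (so a half turn about z gives the same grasp; the last joint's range is limited). The gripper opens to 85 mm and grips with 20 to 120 N. Pads are 22 mm wide; open, the fingers measure 114 mm over their backs; the gripper's body (76 mm by 85 mm) begins 54 mm behind the grasp point. The pads swing forward as they close: fully open they stand 13 mm farther back than shut.
Start: joints at [-1.441, 0.276, 1.505, -0, 1.361, -0.121], TCP at [0.143, -0.557, 0.231] pointing down, gripper open.
Joint ranges: [-2.89, 2.89], [-0.75, 2.08], [0.22, 2.7], [-1.18, 4.32], [0.11, 2.71], [-2.7, 2.7]. Speed limits (rad/s): [2.57, 2.57, 3.14, 3.14, 3.14, 3.14].

### API

Orientations are given as a unit quaternion [w, x, y, z].
In Python, from rig import manip gives the robot as it stands. The module is installed in compiled form; this text tells all that it offers.
- The arm moves only by the tool drive_tool, never from a script. Its argument "steps" is a list of rows, each a list of 5 numbers: the shift along the tool's x, y, z in mm, then the turn about the tool's z in rad, then the gripper command: -1 is shut, 1 is fully open, values between are in proportion. A call has 1 to 5 rows; each row is the pose to reach, as a shift and turn from the pose measured when the call began, along the tool's axes at that moment; what a row does not reach only later rows make up. A row lasts 1/10 s, in which the tool goes at most 50 mm and 8.59 degrees, less where a joint would pass 70% of its speed; a pose out of reach is approached as far as the arm can. A call with a gripper value outside its range is refused whole. The fingers move at their own pace and stop on an object; "squeeze" is the grip in N (left out, the last holds). Time passes only in rows, so rows that repeat a pose let the fingers close. It gives the time, the measured TCP pose, the force and the opening at its end, in the units of the state.
- manip.get_state(): the state, without advancing time (a new reading comes with each control period).
- manip.get_image(name): name is "scene" or "top"; returns the picture (420x560x3 uint8, blue, green, red); there is no depth.
- manip.get_calibration(name): a dict with "camera_matrix" (3x3 intrinsics, pixels), "distortion" ([k1, k2, p1, p2, k3] as OpenCV has them; the pictures are not rectified), "rvec" (rotation vector, rad) and "tvec" (3), from world to camera coordinates, as OpenCV has them. Camera axes: x right, y down, z forward; pixel columns grow to the right and rows downward; lengths in m; the calibration is good to about 2 mm. A picture is of the moment at which its call begins. get_calibration takes no time and is no camera call.
- manip.sign_off(): hands the job in, once; it reports no verdict.
Trained networks look in the newest picture that a camera, given by its name, has taken for a name from the list of things; names that differ only in an ending like _2 or _b are one class to them, and where a whole thing is asked for, a point or a joint stands for the part that bears it (a point fixed in the world has none). Each returns a list of dicts, best first, with "conf" (0 to 1); they miss things now and then, are a little off and sometimes report something else, mostly with a low value. They report only what shows in the picture. A call takes as long as a camera call. They do not tell look-alikes from the thing itself.
- manip.masks_of(camera, name): "pixels" (420x560 bool, what is visible of it) and "location" ([column, row] in pixels, amid what is visible of it).
The state is a dict: "clock": time; "qpos": joint angles; "qd": joint speeds; "effort": joint torques, N m; "position": TCP position; "ee_rot": TCP orientation; "contact_force": force on the tool from outside, world axes, zero at the start; "moment": the same for the moment, N m; "width": finger opening in m.
Only numpy, scipy, OpenCV 4.12 (cv2) and the standard library are available. Lean on these libraries where they do the work, as an engineer would, in place of code of your own. Each camera call takes 0.05 s, during which the arm holds its last target.

## Working session

There is one attempt and no reset: what is moved stays moved. The work goes in short steps, Python scripts to look and compute and a tool call to move; the robot and the scene stay as the last step left them, time stands still between calls to the robot, and variables do not carry over. Pictures are saved under pics/ and viewed, and the job is handed in when it is done.

Besides the shell and the picture viewer there is one more tool, called after "Emit:" as a command line: name --pt "numbers of a row" for each row, then --argument value for the rest. drive_tool: Moves the arm, as the interface text tells. Its arguments: {"type":"object","properties":{"steps":{"type":"array","items":{"type":"array","items":{"type":"number"}}},"squeeze":{"type":"number"}},"required":["steps"]}

```bash
mkdir -p pics; ls; python3 - <<'E'
from rig import manip
import cv2,numpy as np
print(manip.get_state()); print(manip.pinch_z)
for n in ["scene","top"]:
    cv2.imwrite(f"pics/{n}0.png",manip.get_image(n)); c=manip.get_calibration(n); print(c)
    R=cv2.Rodrigues(np.array(c['rvec']))[0]; print(-R.T@np.array(c['tvec']).ravel())
E
```

```text
pics
{'clock': 0.0, 'qpos': array([-1.44101280e+00,  2.76600509e-01,  1.50614236e+00, -2.00365027e-05,
        1.36070375e+00, -1.21004261e-01]), 'qd': array([-7.21708447e-04, -9.46319073e-05, -2.14313822e-03,  7.11680833e-04,
        1.50343654e-03,  5.86806709e-04]), 'effort': array([ 1.78496786e-03, -4.16763926e+01, -2.45802963e+01, -4.95109873e-07,
        1.10570889e-02, -1.59130019e-05]), 'position': array([ 0.1426118 , -0.55648161,  0.23043289]), 'ee_rot': array([-6.45637023e-04,  7.89990561e-01, -6.13118304e-01, -6.65245156e-04]), 'contact_force': array([-1.03990447, -0.03963253, -0.42376958]), 'moment': array([0.04061081, 0.01940538, 0.03303678]), 'width': 0.08568978277474545}
-0.0187
{'camera_matrix': array([[526.62707836,   0.        , 280.69012832],
       [  0.        , 526.62707836, 210.17475951],
       [  0.        ,   0.        ,   1.        ]]), 'distortion': array([0.01870927, 0.        , 0.        , 0.        , 0.        ]), 'rvec': array([ 1.29328705, -2.37559913,  0.83760766]), 'tvec': array([0.40007072, 0.4756371 , 1.51635659])}
[-0.25717098  0.65815168  1.47862232]
{'camera_matrix': array([[414.99462721,   0.        , 276.29741447],
       [  0.        , 414.99462721, 208.77609857],
       [  0.        ,   0.        ,   1.        ]]), 'distortion': array([0.02507839, 0.        , 0.        , 0.        , 0.        ]), 'rvec': array([ 2.18058199, -2.1345872 ,  0.15983176]), 'tvec': array([0.0550749 , 0.6313829 , 1.14376537])}
[0.47057447 0.08237746 1.21723065]
```

View pics/scene0.png

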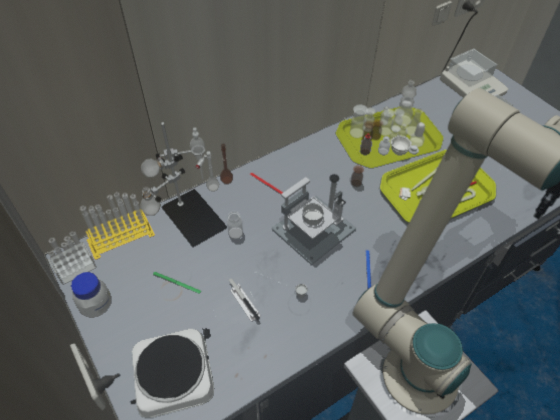

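View pics/top0.png

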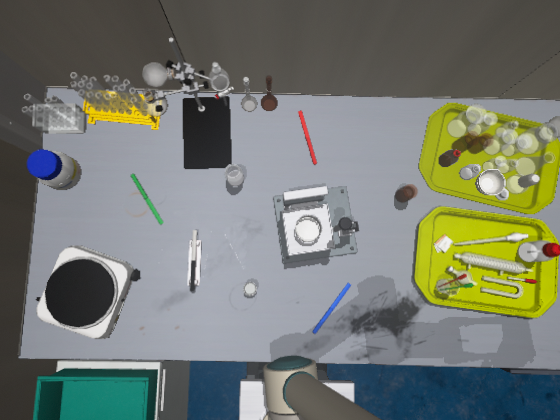

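```bash
cat > h.py <<'E'
from rig import manip
import cv2,numpy as np
C={n:manip.get_calibration(n) for n in("scene","top")}
def ray(n,px):
    c=C[n];R=cv2.Rodrigues(np.array(c['rvec']))[0];t=np.array(c['tvec']).ravel()
    u=cv2.undistortPoints(np.array([[px]],float),c['camera_matrix'],c['distortion'])[0,0]
    return -R.T@t, R.T@np.array([u[0],u[1],1])
def atz(n,px,z):
    o,d=ray(n,px); return o+d*(z-o[2])/d[2]
def proj(n,P):
    c=C[n]; return cv2.projectPoints(np.atleast_2d(np.array(P,float)),c['rvec'],c['tvec'],c['camera_matrix'],c['distortion'])[0][:,0]
def tri(px1,px2):
    A=[];b=[]
    M=np.zeros((3,3));v=np.zeros(3)
    for n,p in(("scene",px1),("top",px2)):
        o,d=ray(n,p);d/=np.linalg.norm(d);Q=np.eye(3)-np.outer(d,d);M+=Q;v+=Q@o
    return np.linalg.solve(M,v)
def crop(n,name,x0,y0,x1,y1,k,im=None):
    im=manip.get_image(n) if im is None else im
    cv2.imwrite(f"pics/{name}.png",cv2.resize(im[y0:y1,x0:x1],None,fx=k,fy=k,interpolation=cv2.INTER_CUBIC))
E
python3 - <<'E'
from h import *
for name in ["lift","carriage","push_knob_top","pawl","pawl_nose","load_tin","spatula","spatula_rest","amber_bottle","open_jar","sample_cup","stop_post","rack","pawl_gap"]:
    for cam in("scene","top"):
        try: r=manip.masks_of(cam,name)
        except Exception as e: print(name,cam,e); continue
        print(name,cam,[(round(d['conf'],2),np.round(d['location'],1).tolist(),int(d['pixels'].sum()),atz(cam,d['location'],0.02)[:2].round(3).tolist()) for d in r[:3]])
a=cv2.imread("pics/scene0.png");b=cv2.imread("pics/top0.png")
crop("top","tl",260,170,370,280,7,b); crop("top","ts",165,215,225,305,6,b); crop("scene","sl",265,165,365,265,7,a)
crop("scene","ss",220,270,270,330,8,a)
E
```

```text
lift scene [(0.77, [311.7, 223.4], 3444, [0.605, -0.045])]
lift top [(0.97, [318.9, 219.5], 4758, [0.604, -0.056])]
carriage scene [(0.57, [301.7, 210.1], 1271, [0.673, -0.049])]
carriage top [(0.73, [310.1, 214.9], 2104, [0.617, -0.03])]
push_knob_top scene [(0.56, [301.5, 210.5], 1297, [0.672, -0.047]), (0.33, [244.2, 303.1], 268, [0.465, 0.31])]
push_knob_top top [(0.74, [309.5, 213.4], 2058, [0.622, -0.029]), (0.68, [406.3, 193.2], 328, [0.688, -0.312])]
pawl scene [(0.5, [339.8, 202.2], 79, [0.629, -0.185])]
pawl top []
pawl_nose scene [(0.61, [339.6, 199.6], 62, [0.639, -0.191])]
pawl_nose top []
load_tin scene [(0.67, [312.5, 212.7], 388, [0.643, -0.074])]
load_tin top [(0.9, [308.7, 224.6], 610, [0.589, -0.027])]
spatula scene [(0.75, [178.6, 284.2], 172, [0.636, 0.451]), (0.58, [244.0, 302.5], 223, [0.467, 0.31]), (0.57, [269.6, 182.7], 99, [0.844, -0.022])]
spatula top [(0.75, [308.7, 139.3], 227, [0.844, -0.024]), (0.72, [144.0, 200.9], 235, [0.648, 0.452]), (0.65, [198.6, 263.1], 313, [0.472, 0.286])]
spatula_rest scene [(0.61, [242.6, 304.6], 186, [0.463, 0.317]), (0.51, [305.8, 207.5], 1373, [0.675, -0.068])]
spatula_rest top [(0.64, [199.5, 267.0], 399, [0.461, 0.283])]
amber_bottle scene [(0.8, [359.1, 176.5], 241, [0.69, -0.321])]
amber_bottle top [(0.64, [405.0, 192.0], 284, [0.691, -0.308])]
open_jar scene [(0.85, [234.2, 223.6], 372, [0.75, 0.182])]
open_jar top [(0.92, [235.7, 173.7], 339, [0.734, 0.19]), (0.65, [317.8, 220.6], 4677, [0.601, -0.053])]
sample_cup scene [(0.63, [303.1, 292.1], 127, [0.398, 0.135])]
sample_cup top [(0.58, [249.5, 287.8], 109, [0.406, 0.14])]
stop_post scene []
stop_post top []
rack scene [(0.89, [309.0, 202.3], 1294, [0.688, -0.091]), (0.68, [301.9, 288.1], 133, [0.412, 0.13])]
rack top [(0.84, [314.0, 217.1], 2139, [0.611, -0.042])]
pawl_gap scene [(0.56, [314.3, 224.6], 3685, [0.596, -0.049])]
pawl_gap top [(0.65, [320.4, 217.8], 4736, [0.609, -0.06])]
```

```bash
python3 - <<'E'
import cv2,numpy as np
for f in("tl","sl","ts","ss"):
  print(f,cv2.imread(f"pics/{f}.png").shape)
E
```

```text
tl (770, 770, 3)
sl (700, 700, 3)
ts (540, 360, 3)
ss (480, 400, 3)
```

```bash
python3 - <<'E'
import cv2
for f in("tl","sl"):
  im=cv2.imread(f"pics/{f}.png"); cv2.imwrite(f"pics/{f}b.png",cv2.resize(im,(600,600)))
E
```

```text
(no output)
```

View pics/tlb.png

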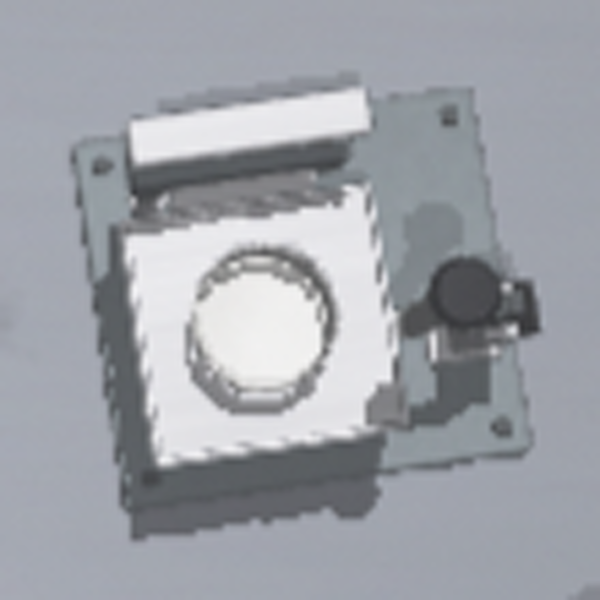

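View pics/slb.png

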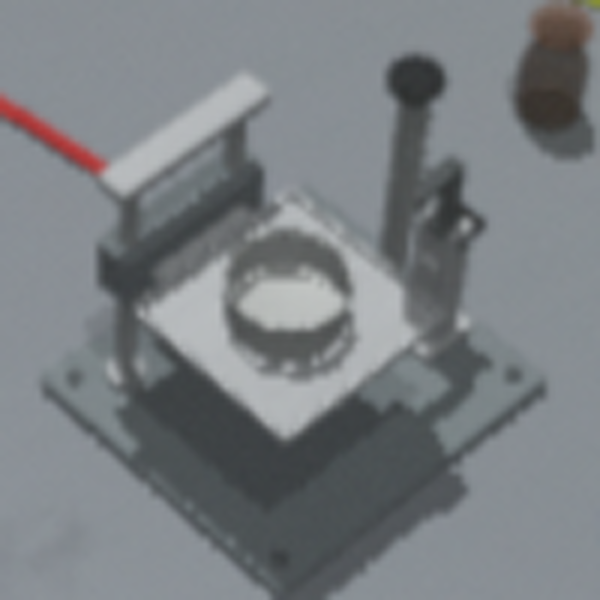

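View pics/ts.png

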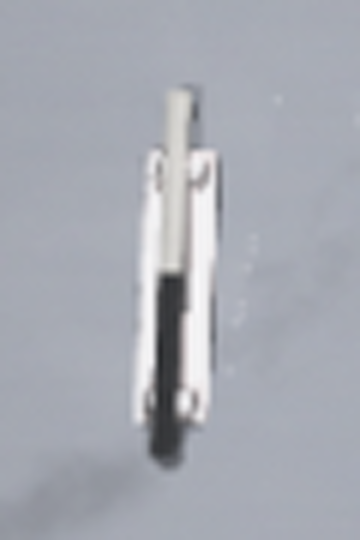

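View pics/ss.png

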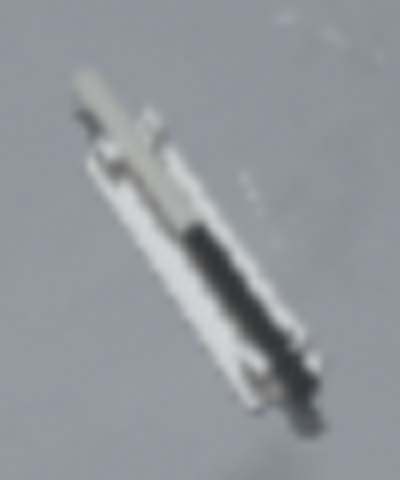

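```bash
cat > fit.py <<'E'
from h import *
from scipy.optimize import least_squares
T=lambda p:(np.array(p)/5.4545+[260,170]); S=lambda p:(np.array(p)/6+[265,165])
# lift pts
L=[((100,102,12),"top",T((72,143))),((100,-118,12),"top",T((470,88))),((-100,-118,12),"top",T((528,455))),
((100,102,12),"scene",S((42,380))),((-100,-118,12),"scene",S((545,385))),
((-30,-47,270),"top",T((465,290))),((-30,-47,270),"scene",S((416,80)))]
def w(p,q): 
    c,s=np.cos(p[2]),np.sin(p[2]);x,y,z=np.array(q)/1000
    return [p[0]+c*x-s*y,p[1]+s*x+c*y,z]
f=lambda p:np.concatenate([proj(n,w(p,q))[0]-u for q,n,u in L])
if __name__=="__main__":
    r=least_squares(f,[.6,-.05,.13]);print(r.x,r.fun.reshape(-1,2).round(1))
    p=r.x
    for k,q in dict(knob=(-30,-47,270),gap=(-30,-72,138),hinge=(-30,-90,109),nose=(-30,-57,161),frontgap=(-120,-72,138)).items(): print(k,np.round(w(p,q),4))
    print("knob tri",tri(S((416,80)),T((465,290))))
    t=lambda q:np.array(q)/6+[165,215]; s=lambda q:np.array(q)/8+[220,270]
    for nm,a,b,z in(("blade",s((88,75)),t((180,90)),.024),("handle",s((307,425)),t((166,460)),.025),("mid",s((185,232)),t((173,273)),.025)):
        print(nm,tri(a,b).round(4),atz("scene",a,z).round(4),atz("top",b,z).round(4))
E
python3 fit.py
```

```text
[ 0.58889186 -0.0358883   0.15621575] [[-0.8 -0.2]
 [-0.1  0.1]
 [ 0.2  0.2]
 [-0.9 -0.8]
 [ 0.9 -0.9]
 [-0.4  1.2]
 [ 0.1 -1.2]]
knob [ 0.5666 -0.087   0.27  ]
gap [ 0.5705 -0.1117  0.138 ]
hinge [ 0.5733 -0.1295  0.109 ]
nose [ 0.5681 -0.0969  0.161 ]
frontgap [ 0.4816 -0.1257  0.138 ]
knob tri [ 0.57024055 -0.09004327  0.25921188]
blade [0.566  0.3016 0.0128] [0.5588 0.3035 0.024 ] [0.5659 0.3004 0.024 ]
handle [0.3911 0.3035 0.0005] [0.3809 0.31   0.025 ] [0.3922 0.2985 0.025 ]
mid [0.4804 0.303  0.0142] [0.4764 0.307  0.025 ] [0.479  0.2994 0.025 ]
```

```bash
sed -i 's#^T=.*#T=lambda p:((np.array(p)+.5)/5.4545-.5+[260,170]); S=lambda p:((np.array(p)+.5)/6-.5+[265,165])#; s#t=lambda q:np.array(q)/6+\[165,215\]; s=lambda q:np.array(q)/8+\[220,270\]#t=lambda q:(np.array(q)+.5)/6-.5+[165,215]; s=lambda q:(np.array(q)+.5)/8-.5+[220,270]#' fit.py; python3 fit.py
cat > ov.py <<'E'
from h import *
import fit
def box(x0,x1,y0,y1,z0,z1):
    v=[(x,y,z) for x in(x0,x1) for y in(y0,y1) for z in(z0,z1)]
    return [(a,b) for i,a in enumerate(v) for b in v[i+1:] if sum(m!=n for m,n in zip(a,b))==1]
def circ(x,y,z,r,n=16):
    P=[(x+r*np.cos(t),y+r*np.sin(t),z) for t in np.linspace(0,2*np.pi,n+1)]
    return list(zip(P[:-1],P[1:]))
def draw(im,n,p,edges,x0,y0,k,col):
    for a,b in edges:
        A,B=[tuple(((proj(n,fit.w(p,q))[0]-[x0,y0]+.5)*k-.5).round().astype(int)) for q in(a,b)]
        cv2.line(im,tuple(map(int,A)),tuple(map(int,B)),col,1,cv2.LINE_AA)
def overlay(n,src,out,x0,y0,x1,y1,k,items):
    im=cv2.resize(cv2.imread(src)[y0:y1,x0:x1],None,fx=k,fy=k,interpolation=cv2.INTER_CUBIC)
    for p,e,c in items: draw(im,n,p,e,x0,y0,k,c)
    cv2.imwrite(out,im)
E
python3 - <<'E'
from ov import *
p=least_squares=None
from scipy.optimize import least_squares
r=least_squares(fit.f,[.6,-.05,.13]);p=r.x
it=[(p,box(-100,100,-118,102,0,12),(0,0,255)),(p,box(-80,40,-38,88,120,120),(0,255,0)),(p,circ(-30,-47,270,16),(255,0,255)),(p,circ(-30,-47,250,16),(255,0,255)),(p,box(-36,-24,-94,-86,109,164),(0,255,255)),(p,box(-36,-24,-94,-57,156,164),(255,255,0))]
overlay("top","pics/top0.png","pics/ot1.png",260,170,370,280,5,it)
overlay("scene","pics/scene0.png","pics/os1.png",265,165,365,265,6,it)
q=(.479,.2995,.011+np.pi/2*3)  # spatula: -y -> world +x : yaw = pi/2
q=(.479,.2995,.011+np.pi/2)
it=[(q,box(-6,6,0,87,18,27),(0,0,255)),(q,box(-6,6,-87,0,18,24),(0,255,0)),(q,box(-17,17,-65,65,0,0),(255,0,255))]
overlay("top","pics/top0.png","pics/ot2.png",165,215,225,305,6,it)
overlay("scene","pics/scene0.png","pics/os2.png",220,270,270,330,8,it)
a,b=cv2.imread("pics/ot2.png"),cv2.imread("pics/os2.png")
h=max(a.shape[0],b.shape[0]);z=np.zeros((h,a.shape[1]+b.shape[1],3),np.uint8);z[:a.shape[0],:a.shape[1]]=a;z[:b.shape[0],a.shape[1]:]=b;cv2.imwrite("pics/o2.png",z)
E
```

```text
[ 0.59023307 -0.03501667  0.15640016] [[-0.7 -0.2]
 [ 0.   0.1]
 [ 0.3  0.1]
 [-0.9 -0.6]
 [ 0.8 -0.7]
 [-0.3  1. ]
 [ 0.  -0.9]]
knob [ 0.5679 -0.0861  0.27  ]
gap [ 0.5718 -0.1108  0.138 ]
hinge [ 0.5746 -0.1286  0.109 ]
nose [ 0.5695 -0.096   0.161 ]
frontgap [ 0.4829 -0.1248  0.138 ]
knob tri [ 0.57095445 -0.08873256  0.26126197]
blade [0.567  0.3024 0.0149] [0.561  0.3039 0.024 ] [0.567  0.3017 0.024 ]
handle [0.3923 0.3044 0.0023] [0.3828 0.3103 0.025 ] [0.3933 0.2997 0.025 ]
mid [0.4815 0.3038 0.0161] [0.4784 0.3074 0.025 ] [0.4802 0.3006 0.025 ]
```

View pics/ot1.png

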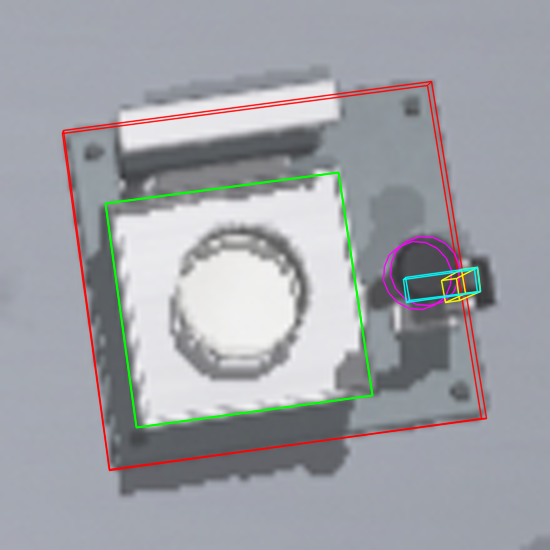

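View pics/os1.png

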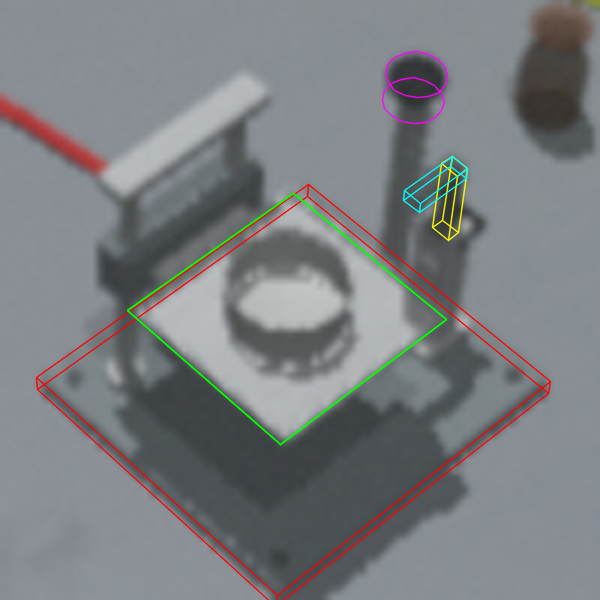

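View pics/o2.png

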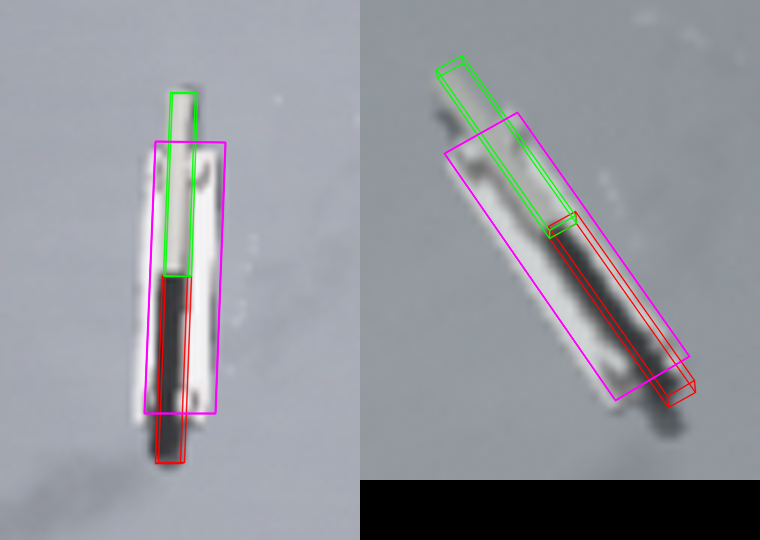

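```bash
cat > go.py <<'E'
from rig import manip
import numpy as np,sys
from scipy.spatial.transform import Rotation as Ro
def go(t,a=None):
    # a: world direction angle of the tool's y axis wanted (mod pi)
    s=manip.get_state();w,x,y,z=s['ee_rot'];R=Ro.from_quat([x,y,z,w]).as_matrix()
    d=R.T@(np.array(t)-s['position'])*1000
    cur=np.arctan2(R[1,1],R[0,1]); 
    tw=None
    if a is not None:
        dl=(a-cur+np.pi/2)%np.pi-np.pi/2; tw=-dl # tool z down
    print("t",round(s['clock'],2),"pos",s['position'].round(4),"yang",round(cur,4),"shift",d.round(1),"turn",tw,"F",s['contact_force'].round(2),"w",round(s['width'],4),"q6",s['qpos'].round(2))
    print(R[:,2].round(4))
if __name__=="__main__":
    v=[float(k) for k in sys.argv[1:]]; go(v[:3],v[3] if len(v)>3 else None)
E
python3 go.py .452 .3003 .15 .0115
```

```text
t 1.5 pos [ 0.1427 -0.557   0.2313] yang -2.8908 shift [-753.8 -512.4   81.2] turn 0.23930206258696796 F [0.13 0.17 0.72] w 0.0854 q6 [-1.44  0.28  1.5  -0.    1.36 -0.12]
[ 0.e+00 -1.e-04 -1.e+00]
```

Emit:
drive_tool --pt "-40 -27 0 0.05 1" --pt "-80 -54 0 0.1 1" --pt "-120 -81 0 0.15 1" --pt "-160 -108 0 0.2 1" --pt "-200 -135 0 0.24 1"

```text
clock: 2.0
position: [0.2242, -0.328, 0.2313]
ee_rot: [-0.0, 0.71, -0.704, 0.0]
contact_force: [0.8, 1.2, -0.0]
width: 0.0854
```

```bash
python3 go.py .452 .3003 .2 .0115
```

```text
t 2.0 pos [ 0.2242 -0.328   0.2313] yang -3.1336 shift [-626.5 -232.9   31.3] turn -0.003473681056912703 F [ 0.76  1.16 -0.04] w 0.0854 q6 [-1.15  0.    1.84  0.    1.3   0.42]
[ 6.e-04 -3.e-04 -1.e+00]
```

Emit:
drive_tool --pt "-46 -17 0 0 1" --pt "-93 -34 0 0 1" --pt "-140 -51 0 0 1" --pt "-187 -68 0 0 1" --pt "-234 -85 0 0 1"

```text
clock: 2.5
position: [0.3073, -0.0923, 0.2318]
ee_rot: [-0.0, 0.71, -0.705, 0.001]
contact_force: [2.4, 0.2, -0.3]
width: 0.0852
```

Emit:
drive_tool --pt "-46 -17 6 0 1" --pt "-93 -34 12 0 1" --pt "-140 -51 18 0 1" --pt "-187 -68 24 0 1" --pt "-234 -85 30 0 1"

```text
clock: 3.0
position: [0.3902, 0.1423, 0.2021]
ee_rot: [-0.001, 0.71, -0.704, 0.002]
contact_force: [0.5, -0.1, -0.4]
width: 0.0854
```

```bash
python3 go.py .452 .3003 .12 .0115
```

```text
t 3.0 pos [0.3902 0.1423 0.2021] yang -3.1336 shift [-157.6  -62.7   82.2] turn -0.0035198417374093793 F [ 0.45 -0.09 -0.39] w 0.0854 q6 [ 0.18  0.05  1.86 -0.    1.22  1.75]
[ 0.004  -0.0014 -1.    ]
```

Emit:
drive_tool --pt "-40 -16 20 0 1" --pt "-79 -32 40 0 1" --pt "-118 -48 60 0 1" --pt "-158 -63 82 0 1" --pt "-158 -63 82 0 1"

```text
clock: 3.5
position: [0.4529, 0.3046, 0.1169]
ee_rot: [-0.0, 0.711, -0.703, 0.001]
contact_force: [0.6, -0.6, 0.3]
width: 0.0855
```

```bash
python3 go.py .452 .3003 .01 .0115; python3 - <<'E'
from h import *
crop("top","t2",140,190,260,320,5); crop("scene","s2",190,230,310,340,6)
print(proj("top",manip.get_state()['position']),proj("scene",manip.get_state()['position']))
E
```

```text
t 3.5 pos [0.4529 0.3046 0.1169] yang -3.1303 shift [  4.2   1.1 106.9] turn -0.00017287225990880728 F [ 0.57 -0.55  0.29] w 0.0855 q6 [ 0.47  0.32  1.74 -0.    1.08  2.03]
[ 1.4e-03 -9.0e-04 -1.0e+00]
[[186.10682328 270.65377595]] [[247.60064559 288.53636806]]
```

View pics/t2.png

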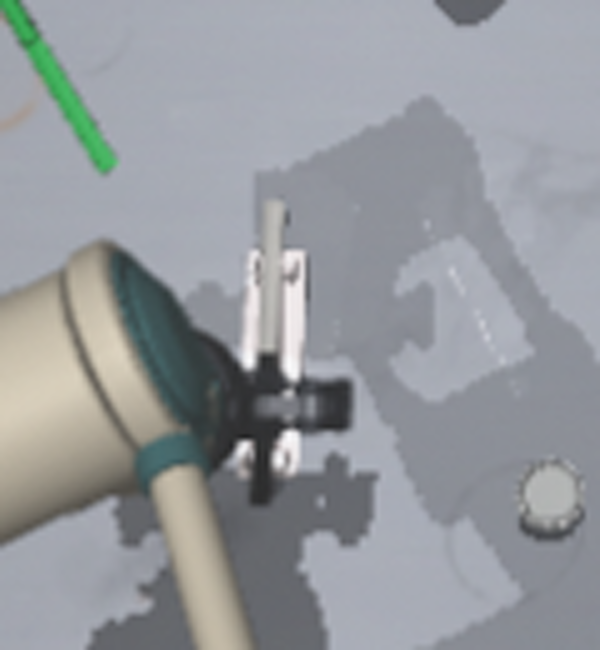

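View pics/s2.png

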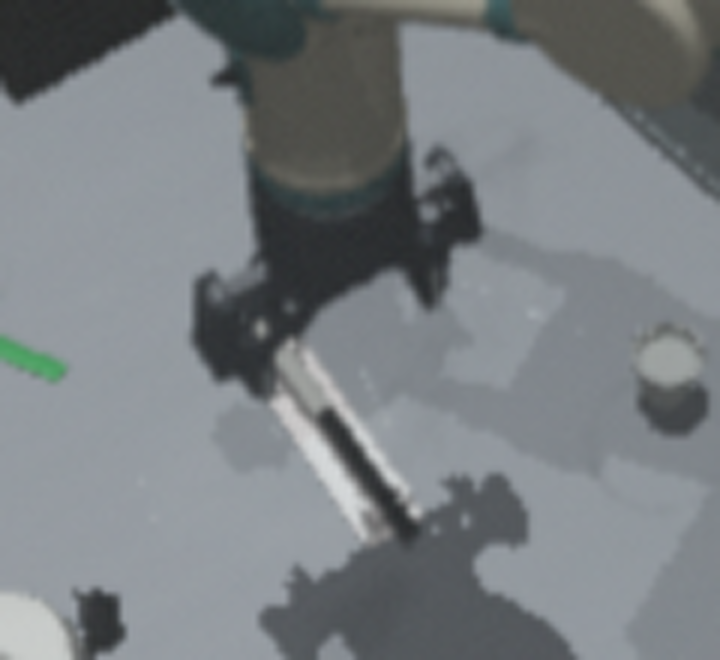

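Emit:
drive_tool --pt "1 1 35 0 1" --pt "2 1 65 0 1" --pt "2 1 90 0 1" --pt "2 1 104 0 1" --pt "2 1 108 0 1"

```text
clock: 4.1
position: [0.45, 0.2969, 0.0107]
ee_rot: [0.002, 0.71, -0.704, 0.001]
contact_force: [-0.1, 0.1, -0.3]
width: 0.0856
```

Emit:
drive_tool --pt "0 0 0 0 0.3" --pt "0 0 0 0 0.0" --pt "0 0 0 0 -0.3" --pt "0 0 0 0 -0.5" --pt "0 0 0 0 -0.5" --squeeze 40

```text
clock: 4.6
position: [0.4503, 0.2973, 0.0113]
ee_rot: [0.001, 0.71, -0.704, 0.002]
contact_force: [-0.2, 0.5, 1.3]
width: 0.0215
```

```bash
python3 go.py .452 .3023 .009 .0115; python3 - <<'E'
from h import *
crop("top","t3",140,190,260,320,5); crop("scene","s3",190,230,310,340,6)
E
```

```text
t 4.6 pos [0.4503 0.2973 0.0113] yang -3.1331 shift [-5.  -1.7  2.3] turn -0.003015694907244182 F [-0.23  0.48  1.3 ] w 0.0215 q6 [ 0.46  0.44  1.88 -0.    0.82  2.02]
[ 9.0e-04 -3.5e-03 -1.0e+00]
```

View pics/s3.png

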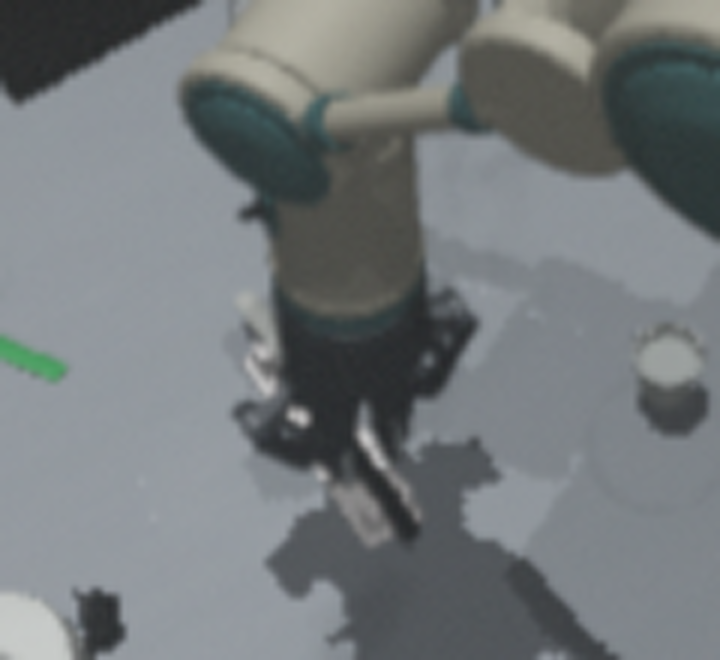

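Emit:
drive_tool --pt "-4 0 1 0 -0.5" --pt "-4 0 1 0 -1" --pt "-4 0 1 0 -1" --pt "-4 0 1 0 -1" --pt "-4 0 1 0 -1" --squeeze 100

```text
clock: 5.2
position: [0.4503, 0.3017, 0.0103]
ee_rot: [0.001, 0.71, -0.704, 0.001]
contact_force: [-0.3, 2.4, 2.7]
width: 0.0092
```

```bash
python3 go.py .452 .3023 .009 .0115
```

```text
t 5.2 pos [0.4503 0.3017 0.0103] yang -3.1333 shift [-0.6 -1.7  1.3] turn -0.0032164920731858615 F [-0.28  2.42  2.69] w 0.0092 q6 [ 0.46  0.44  1.88 -0.    0.82  2.03]
[ 0.001  -0.0028 -1.    ]
```

Emit:
drive_tool --pt "0 0 -10 0 -1" --pt "0 0 -25 0 -1" --pt "0 0 -50 0 -1" --pt "0 0 -75 0 -1" --pt "0 0 -90 0 -1"

```text
clock: 5.7
position: [0.4509, 0.3019, 0.1024]
ee_rot: [-0.0, 0.71, -0.704, 0.002]
contact_force: [0.1, 0.1, -0.1]
width: 0.0092
```

```bash
python3 go.py .452 .3023 .2 .0115; python3 - <<'E'
from h import *
crop("top","t4",140,190,260,320,4); crop("scene","s4",190,230,310,340,5)
a,b=cv2.imread("pics/t4.png"),cv2.imread("pics/s4.png");b=cv2.resize(b,None,fx=520/550,fy=520/550);cv2.imwrite("pics/ts4.png",np.hstack([a,b[:520]])[:,:800] if 0 else cv2.resize(np.hstack([a,b[:520]]),(790,390)))
E
```

```text
t 5.7 pos [0.4509 0.3019 0.1024] yang -3.1332 shift [ -0.2  -1.4 -97.6] turn -0.0031319614304807786 F [ 0.08  0.07 -0.05] w 0.0092 q6 [ 0.46  0.33  1.77 -0.    1.04  2.03]
[ 0.0031 -0.0024 -1.    ]
```

View pics/ts4.png

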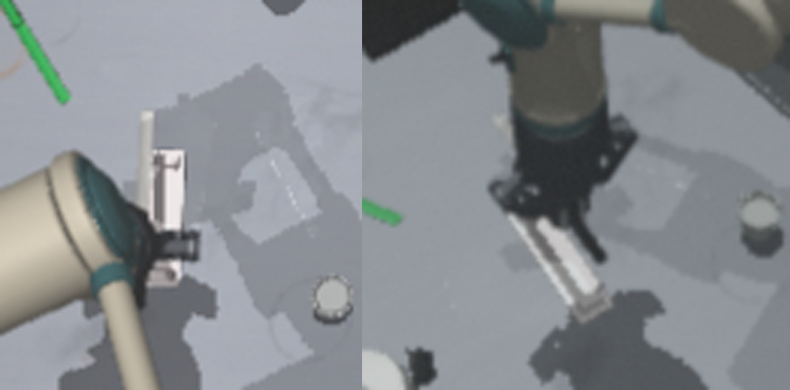

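```bash
python3 - <<'E'
from h import *
print("pred level tip centre",proj("top",[.568,.303,.115]),proj("top",[.480,.302,.115]))
print("handle end scene",proj("scene",[.394,.301,.115]))
crop("top","t5",170,215,220,275,9); crop("scene","s5",235,255,300,310,9)
E
```

```text
pred level tip centre [[187.89700556 226.30875736]] [[186.60546659 259.73204722]]
handle end scene [[257.87542428 303.9059284 ]]
```

View pics/t5.png

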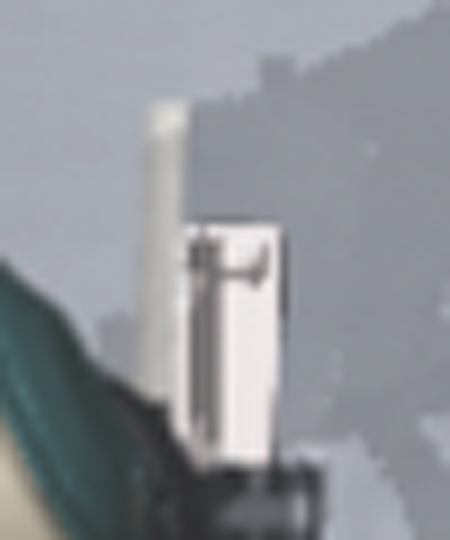

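View pics/s5.png

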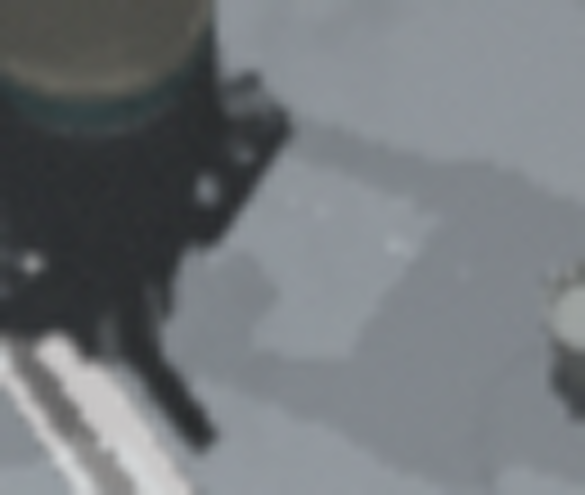

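```bash
python3 - <<'E'
from fit import *
print("knob top",atz("top",T((465,290)),.27),"scene",atz("scene",S((416,80)),.27))
for sel in ([0,1,2],[0,1,2,5],[3,4,6],[0,1,2,3,4]):
    r=least_squares(lambda p:np.concatenate([proj(L[i][1],w(p,L[i][0]))[0]-L[i][2] for i in sel]),[.6,-.05,.13]);p=r.x
    print(sel,p.round(4),r.fun.round(1),"knob",np.round(w(p,(-30,-47,270)),4),"gap",np.round(w(p,(-30,-72,138)),4))
b=cv2.imread("pics/top0.png");crop("top","tp",325,205,370,250,12,b)
a=cv2.imread("pics/scene0.png");crop("scene","sp",325,170,355,230,10,a)
E
```

```text
knob top [ 0.57024784 -0.08688095  0.27      ] scene [ 0.56481507 -0.08367188  0.27      ]
[0, 1, 2] [ 0.5902 -0.0353  0.1556] [-0.6 -0.3  0.2  0.1  0.4  0.2] knob [ 0.5679 -0.0864  0.27  ] gap [ 0.5717 -0.1111  0.138 ]
[0, 1, 2, 5] [ 0.591  -0.0355  0.1565] [-0.5 -0.5  0.2 -0.2  0.5 -0.1 -0.1  0.7] knob [ 0.5687 -0.0866  0.27  ] gap [ 0.5726 -0.1113  0.138 ]
[3, 4, 6] [ 0.5878 -0.0334  0.1551] [-1.   0.1  0.9  0.1  0.1 -0.2] knob [ 0.5655 -0.0844  0.27  ] gap [ 0.5693 -0.1091  0.138 ]
[0, 1, 2, 3, 4] [ 0.5897 -0.035   0.1558] [-0.7 -0.1  0.   0.2  0.3  0.3 -0.9 -0.5  0.9 -0.5] knob [ 0.5674 -0.086   0.27  ] gap [ 0.5713 -0.1107  0.138 ]
```

View pics/tp.png

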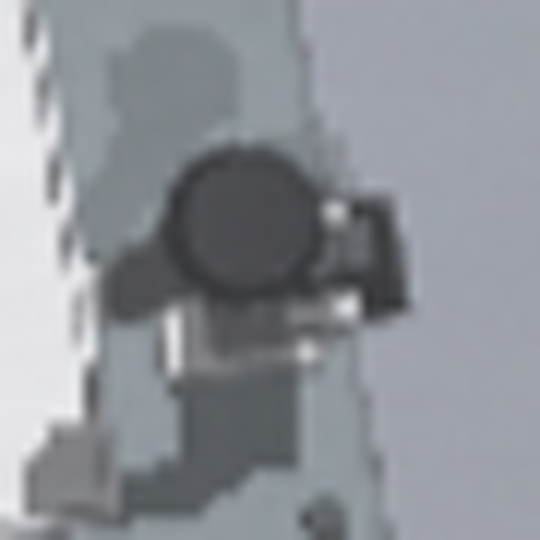

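View pics/sp.png

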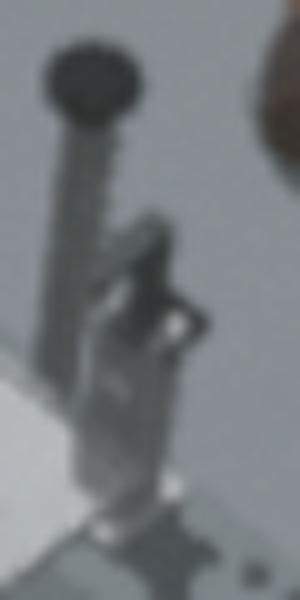

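```bash
python3 - <<'E'
from fit import *
p=(.5900,-.035,.156)
for q in((-221,-72,127),(-131,-72,127),(-131,-92,127)): print(q,np.round(w(p,q),4))
E
python3 go.py .3614 -.1405 .2 .156
```

```text
(-221, -72, 127) [ 0.3829 -0.1405  0.127 ]
(-131, -72, 127) [ 0.4718 -0.1265  0.127 ]
(-131, -92, 127) [ 0.4749 -0.1462  0.127 ]
t 5.9 pos [0.45   0.3016 0.1002] yang -3.1333 shift [441.6  92.1 -98.5] turn -0.14775238547150504 F [-0.11 -0.83 -0.6 ] w 0.009 q6 [ 0.46  0.33  1.77 -0.    1.04  2.03]
[ 9.0e-04 -3.2e-03 -1.0e+00]
```

Emit:
drive_tool --pt "10 20 -20 0 -1" --pt "30 45 -40 0 -1" --pt "65 70 -60 0 -1" --pt "105 80 -80 0 -1" --pt "150 85 -90 0 -1"

```text
clock: 6.4
position: [0.3646, 0.1503, 0.1907]
ee_rot: [0.001, 0.711, -0.703, 0.001]
contact_force: [2.1, -0.6, -0.5]
width: 0.0091
```

Emit:
drive_tool --pt "46 0 0 -0.03 -1" --pt "93 0 0 -0.06 -1" --pt "140 0 0 -0.09 -1" --pt "187 0 0 -0.12 -1" --pt "234 0 0 -0.148 -1"

```text
clock: 6.9
position: [0.3659, -0.0852, 0.1905]
ee_rot: [0.002, 0.761, -0.648, 0.0]
contact_force: [1.5, -0.0, -1.4]
width: 0.0094
```

```bash
python3 go.py .3829 -.1405 .127 .156
```

```text
t 6.9 pos [ 0.3659 -0.0852  0.1905] yang -2.9815 shift [57.1 -8.1 63.6] turn 0.004099020901254136 F [ 1.53 -0.02 -1.36] w 0.0094 q6 [-0.41  0.    1.95 -0.    1.19  1.  ]
[-0.0017 -0.0027 -1.    ]
```

Emit:
drive_tool --pt "30 0 10 0.004 -1" --pt "57 -4 30 0.004 -1" --pt "57 -8 50 0.004 -1" --pt "57 -8 64 0.004 -1" --pt "57 -8 64 0.004 -1"

```text
clock: 7.4
position: [0.3802, -0.1394, 0.1238]
ee_rot: [0.002, 0.76, -0.65, -0.004]
contact_force: [0.1, 0.5, 0.1]
width: 0.0092
```

```bash
python3 go.py .3829 -.1405 .127 .156;  python3 - <<'E'
from h import *
crop("top","t6",290,190,380,310,6); crop("scene","s6",290,170,390,270,7)
E
python3 go.py .3829 -.1405 .127 .156
```

```text
t 7.4 pos [ 0.3802 -0.1394  0.1238] yang -2.9863 shift [ 1.5 -2.5 -3.3] turn -0.0007346766276388195 F [0.05 0.55 0.14] w 0.0092 q6 [-0.52  0.12  2.01 -0.    1.02  0.9 ]
[-0.0087  0.0011 -1.    ]
t 7.5 pos [ 0.382  -0.1401  0.1259] yang -2.9856 shift [ 0.5 -0.8 -1.1] turn 3.099791727478873e-05 F [-0.31 -0.61 -0.61] w 0.0096 q6 [-0.52  0.12  2.   -0.    1.02  0.9 ]
[-0.0039 -0.0015 -1.    ]
```

View pics/t6.png

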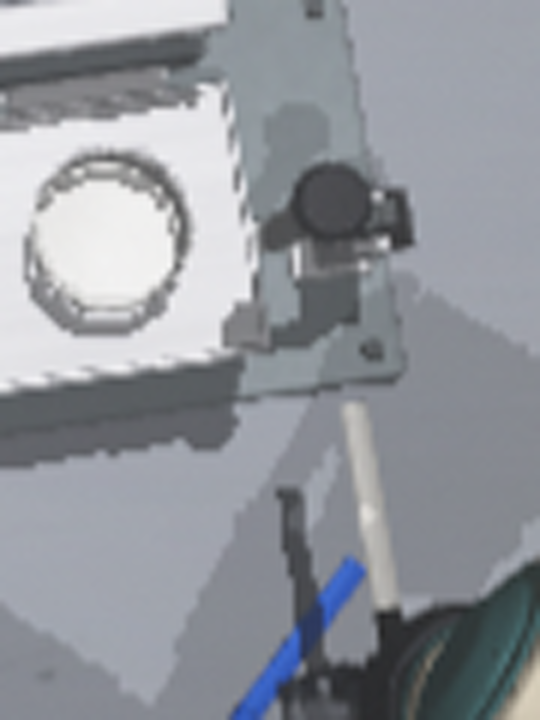

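View pics/s6.png

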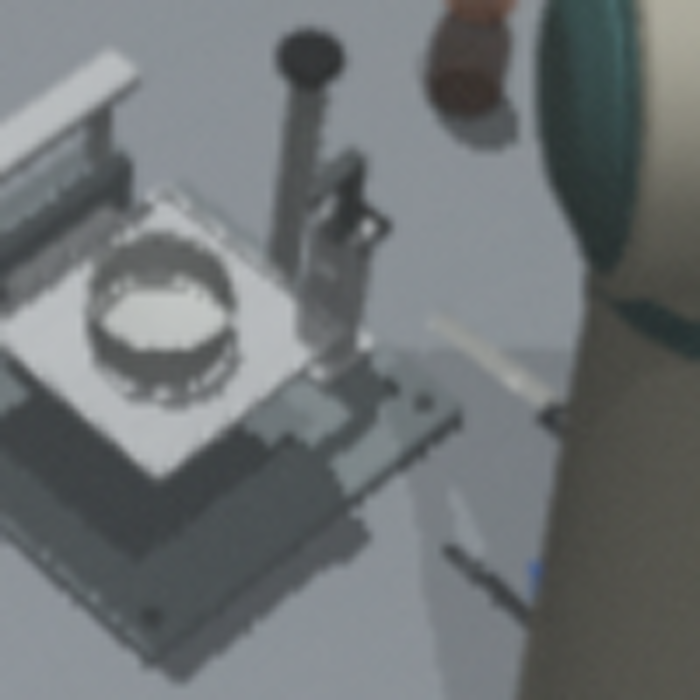

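```bash
python3 - <<'E'
from fit import *
p=(.5900,-.035,.156)
print("tip pred top/scene",proj("top",w(p,(-105,-72,141))),proj("scene",w(p,(-105,-72,141))))
print("tip seen",(np.array([357,405])+.5)/6-.5+[290,190],(np.array([432,322])+.5)/7-.5+[290,170])
print("knob pred",proj("top",w(p,(-30,-47,270))),proj("scene",w(p,(-30,-47,270))),"seen",T((465,290)),S((416,80)))
print("pawl top end pred",proj("top",w(p,(-30,-94,164))),proj("scene",w(p,(-30,-94,164))))
E
```

```text
tip pred top/scene [[349.76685475 256.16714651]] [[352.5014482  212.87560888]]
tip seen [349.08333333 257.08333333] [351.28571429 215.57142857]
knob pred [[344.50077656 223.87005518]] [[333.9942152  177.02646942]] seen [344.84237785 222.75877716] [333.91666667 177.91666667]
pawl top end pred [[355.30060908 225.49773229]] [[341.20836135 191.6792015 ]]
```

```bash
python3 - <<'E'
from fit import *
from go import go
p=(.5900,-.035,.156)
go(w(p,(-165,-73.5,127)),.156)
go(w(p,(-129,-73.5,127)),.156)
E
```

```text
t 7.5 pos [ 0.382  -0.1401  0.1259] yang -2.9856 shift [  2.  -56.8  -1.3] turn 3.099791727478873e-05 F [-0.31 -0.61 -0.61] w 0.0096 q6 [-0.52  0.12  2.   -0.    1.02  0.9 ]
[-0.0039 -0.0015 -1.    ]
t 7.5 pos [ 0.382  -0.1401  0.1259] yang -2.9856 shift [  2.  -92.8  -1.5] turn 3.099791727478873e-05 F [-0.31 -0.61 -0.61] w 0.0096 q6 [-0.52  0.12  2.   -0.    1.02  0.9 ]
[-0.0039 -0.0015 -1.    ]
```

Emit:
drive_tool --pt "2 -15 -1 0 -1" --pt "2 -30 -1 0 -1" --pt "2 -45 -1 0 -1" --pt "2 -57 -1 0 -1" --pt "2 -57 -1 0 -1"

```text
clock: 8.0
position: [0.4412, -0.1331, 0.1269]
ee_rot: [0.001, 0.761, -0.649, -0.0]
contact_force: [-0.6, 0.6, -0.1]
width: 0.0092
```

```bash
python3 - <<'E'
from fit import *
from go import go
p=(.5900,-.035,.156)
crop("top","t7",320,200,370,270,8); crop("scene","s7",315,165,365,215,10)
a,b=cv2.imread("pics/t7.png"),cv2.imread("pics/s7.png")
cv2.imwrite("pics/ts7.png",cv2.resize(np.hstack([a[:500],b[:500]]),None,fx=.88,fy=.88))
go(w(p,(-129,-73.5,127)),.156)
E
```

```text
t 8.1 pos [ 0.4387 -0.1329  0.1265] yang -2.9844 shift [  0.4 -35.7  -0.7] turn 0.0012013335251674917 F [-0.61  0.04 -1.5 ] w 0.0091 q6 [-0.44  0.19  1.9  -0.    1.05  0.97]
[-0.005  -0.0013 -1.    ]
```

View pics/ts7.png

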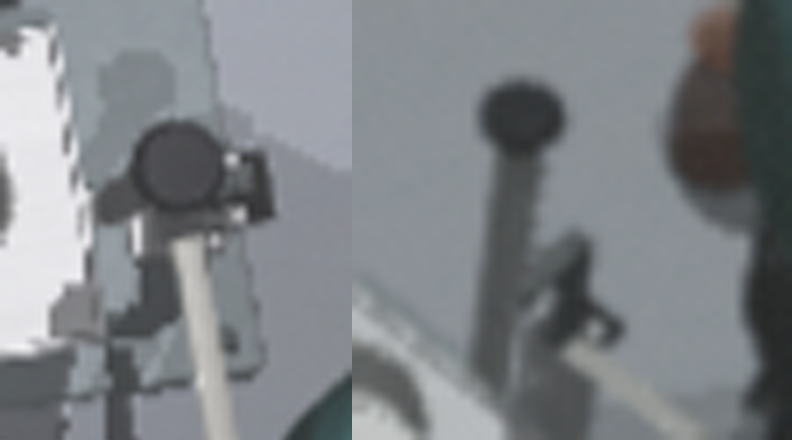

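```bash
python3 - <<'E'
from fit import *
p=(.5900,-.035,.156)
g=lambda q:(((proj("scene",w(p,q))[0]-[315,165]+.5)*10-.5)*.88+[352,0]).round()
gt=lambda q:(((proj("top",w(p,q))[0]-[320,200]+.5)*8-.5)*.88).round()
for n,q in dict(tipnow=(-47,-73.5,141),gap=(-30,-72,138),tipend=(-12,-73.5,141),brktop=(-30,-90,116),brkfront=(-43.5,-81,116),nose=(-30,-57,160),pawltop=(-30,-94,164),noseunder=(-36,-72,156)).items(): print(n,g(q),gt(q))
E
```

```text
tipnow [575. 332.] [192. 241.]
gap [539. 313.] [179. 197.]
tipend [508. 279.] [177. 148.]
brktop [567. 326.] [215. 196.]
brkfront [576. 359.] [198. 234.]
nose [516. 296.] [149. 197.]
pawltop [587. 239.] [252. 183.]
noseunder [555. 292.] [190. 209.]
```

Emit:
drive_tool --pt "1 0 -3 0 -1" --pt "1 -8 -5 0 -1" --pt "1 -17 -5 0 -1" --pt "1 -26 -5 0 -1" --pt "1 -36 -5 0 -1"

```text
clock: 8.6
position: [0.4753, -0.1281, 0.1314]
ee_rot: [0.002, 0.76, -0.649, -0.001]
contact_force: [0.2, 0.9, -0.3]
width: 0.0094
```

```bash
python3 - <<'E'
from fit import *
from go import go
p=(.5900,-.035,.156)
crop("top","t7",320,200,370,270,8); crop("scene","s7",315,165,365,215,10)
a,b=cv2.imread("pics/t7.png"),cv2.imread("pics/s7.png")
cv2.imwrite("pics/ts8.png",cv2.resize(np.hstack([a[:500],b[:500]]),None,fx=.88,fy=.88))
go(w(p,(-129,-73.5,131)),.156)
E
```

```text
t 8.7 pos [ 0.4763 -0.1283  0.1313] yang -2.9837 shift [-1.   2.2  0.3] turn 0.001871545746697123 F [ 0.42 -0.09 -0.11] w 0.0096 q6 [-0.4   0.24  1.83 -0.    1.08  1.01]
[-0.0036 -0.0016 -1.    ]
```

View pics/ts8.png

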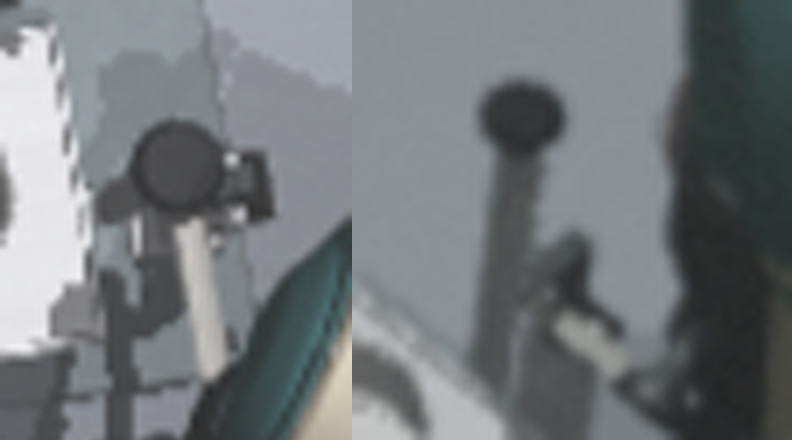

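Emit:
drive_tool --pt "2 0 0 0 -1" --pt "4 0 0 0 -1" --pt "6 0 0 0 -1" --pt "8 0 0 0 -1" --pt "8 0 0 0 -1"

```text
clock: 9.2
position: [0.4772, -0.1363, 0.1312]
ee_rot: [0.002, 0.761, -0.649, -0.001]
contact_force: [0.2, 1.0, 0.1]
width: 0.0094
```

Emit:
drive_tool --pt "2 0 0 0 -1" --pt "4 0 0 0 -1" --pt "6 0 0 0 -1" --pt "7 0 0 0 -1" --pt "7 0 0 0 -1"

```text
clock: 9.7
position: [0.4776, -0.1406, 0.1309]
ee_rot: [0.0, 0.761, -0.649, -0.003]
contact_force: [0.8, 9.0, 1.5]
width: 0.009
```

```bash
python3 - <<'E'
from fit import *
from go import go
p=(.5900,-.035,.156)
crop("top","t7",320,200,370,270,8); crop("scene","s7",315,165,365,215,10)
a,b=cv2.imread("pics/t7.png"),cv2.imread("pics/s7.png")
cv2.imwrite("pics/ts9.png",cv2.resize(np.hstack([a[:500],b[:500]]),None,fx=.88,fy=.88))
go(w(p,(-129,-73.5,131)),.156)
E
```

```text
t 9.8 pos [ 0.4776 -0.1405  0.1309] yang -2.983 shift [-13.3   1.6  -0. ] turn 0.0025884338538890717 F [0.37 7.83 0.73] w 0.0089 q6 [-0.43  0.25  1.82  0.    1.09  0.98]
[-0.0055  0.0038 -1.    ]
```

View pics/ts9.png

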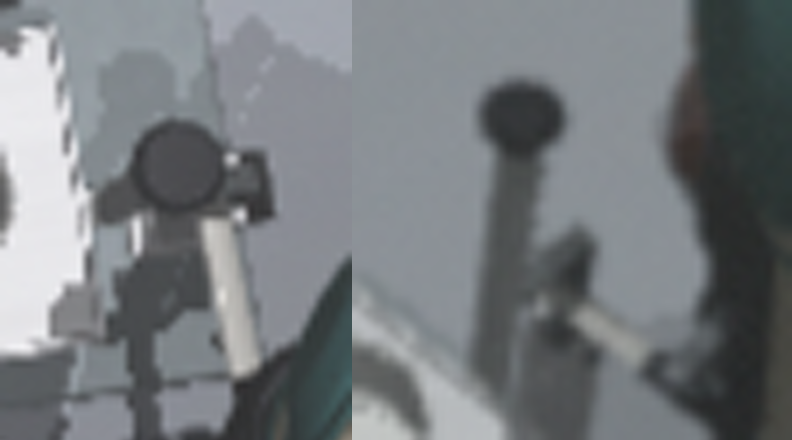

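Emit:
drive_tool --pt "3 0 0 0 -1" --pt "3 0 0 0 -1"

```text
clock: 10.0
position: [0.4776, -0.1407, 0.1306]
ee_rot: [-0.001, 0.761, -0.648, -0.006]
contact_force: [0.5, 8.6, 0.4]
width: 0.0094
```

```bash
python3 - <<'E'
from fit import *
p=(.5900,-.035,.156)
s=(np.array([(570-352)/.88,350/.88])+.5)/10-.5+[315,165]; t=(np.array([188/.88,238/.88])+.5)/8-.5+[320,200]
print("tip tri",tri(s,t),"expected",w(p,(-47,-73.5,140)))
c=[np.array(x)/.88 for x in((523-352,115),(179,167))]
s=(c[0]+.5)/10-.5+[315,165];t=(c[1]+.5)/8-.5+[320,200];print("knob tri",tri(s,t))
print(manip.get_state()['contact_force'],manip.get_state()['moment'],manip.get_state()['effort'])
crop("scene","s10",320,170,360,220,12)
E
```

```text
tip tri [ 0.55732782 -0.11596342  0.12738099] expected [np.float64(0.5549902875951768), np.float64(-0.11490976184003783), np.float64(0.14)]
knob tri [ 0.56967965 -0.08823046  0.26412678]
[0.52870913 8.60534158 0.41025521] [ 1.47606961 -0.28675795  0.81985794] [ -5.20111263 -35.82884431 -22.60746002  -2.22709067  -0.96331224
   0.81939435]
```

View pics/s10.png

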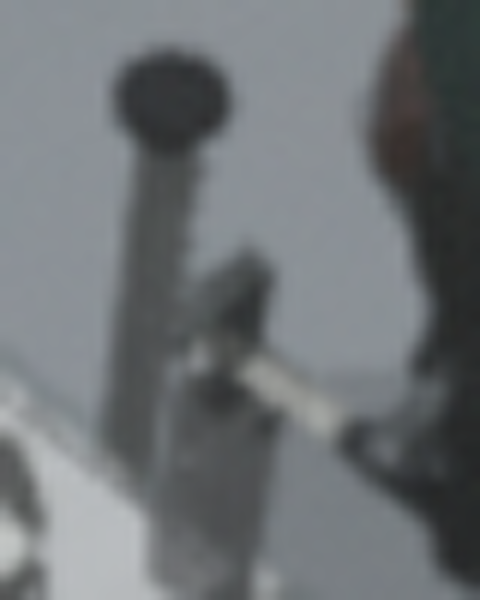

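Emit:
drive_tool --pt "-4 0 0 0 -1" --pt "-6 0 -3 0 -1" --pt "-6 0 -6 0 -1" --pt "-6 0 -6 0 -1"

```text
clock: 10.45
position: [0.4773, -0.1355, 0.1374]
ee_rot: [-0.001, 0.761, -0.648, -0.004]
contact_force: [0.8, -0.9, -0.3]
width: 0.0089
```

```bash
python3 - <<'E'
from fit import *
from go import go
p=(.5900,-.035,.156)
crop("top","t7",320,200,370,270,8); crop("scene","s7",315,165,365,215,10)
a,b=cv2.imread("pics/t7.png"),cv2.imread("pics/s7.png")
cv2.imwrite("pics/ts11.png",cv2.resize(np.hstack([a[:500],b[:500]]),None,fx=.88,fy=.88))
go(w(p,(-129,-73.5,137)),.156)
print(manip.get_state()['moment'])
E
```

```text
t 10.55 pos [ 0.4769 -0.1353  0.137 ] yang -2.9822 shift [-8.   1.7  0. ] turn 0.003414899941375893 F [-0.05 -0.33 -0.53] w 0.0093 q6 [-0.42  0.24  1.81  0.01  1.1   0.99]
[-0.0059  0.0083 -0.9999]
[-0.01674175  0.02812702  0.00158056]
```

View pics/ts11.png

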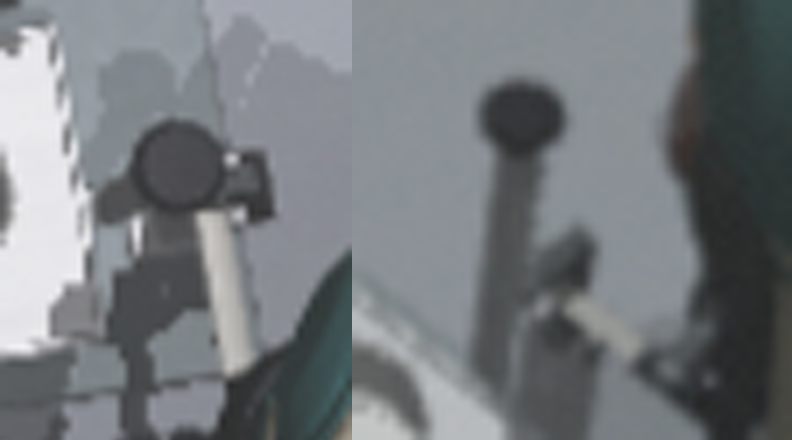

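Emit:
drive_tool --pt "1.5 0 0 0 -1" --pt "3 0 0 0 -1" --pt "3 0 0 0 -1"

```text
clock: 10.85
position: [0.4772, -0.138, 0.1367]
ee_rot: [-0.002, 0.761, -0.649, -0.006]
contact_force: [-0.0, 2.0, 0.2]
width: 0.0093
```

Emit:
drive_tool --pt "1 0 0 0 -1" --pt "2 0 0 0 -1" --pt "2 0 0 0 -1"

```text
clock: 11.15
position: [0.4773, -0.1391, 0.1365]
ee_rot: [-0.002, 0.761, -0.648, -0.006]
contact_force: [0.3, 4.0, 0.3]
width: 0.0091
```

Emit:
drive_tool --pt "2 0 0 0 -1" --pt "3 0 0 0 -1" --pt "3 0 0 0 -1"

```text
clock: 11.45
position: [0.4779, -0.1426, 0.1365]
ee_rot: [-0.001, 0.761, -0.648, -0.006]
contact_force: [-0.4, 0.2, 0.1]
width: 0.0091
```

```bash
python3 - <<'E'
from rig import manip
print(manip.get_state()['contact_force'],manip.get_state()['moment'],manip.get_state()['position'])
E
```

```text
[-0.3883737   0.22665679  0.08198044] [-0.03757157  0.04024002 -0.00744813] [ 0.47792478 -0.14262985  0.13649833]
```

Emit:
drive_tool --pt "3 0 0 0 -1" --pt "6 0 0 0 -1" --pt "9 0 0 0 -1" --pt "10 0 0 0 -1"

```text
clock: 11.85
position: [0.4797, -0.1533, 0.1364]
ee_rot: [-0.001, 0.761, -0.649, -0.005]
contact_force: [-0.2, 0.4, -0.9]
width: 0.0095
```

```bash
python3 - <<'E'
from fit import *
from go import go
p=(.5900,-.035,.156)
crop("top","t7",320,200,370,270,8); crop("scene","s7",315,165,365,215,10)
a,b=cv2.imread("pics/t7.png"),cv2.imread("pics/s7.png")
cv2.imwrite("pics/ts12.png",cv2.resize(np.hstack([a[:500],b[:500]]),None,fx=.88,fy=.88))
go(w(p,(-129,-73.5,137)),.156)
E
```

```text
t 11.95 pos [ 0.4796 -0.153   0.1364] yang -2.9826 shift [-25.9   1.5  -0.4] turn 0.0030115575946023654 F [-1.03 -0.05 -0.05] w 0.0092 q6 [-0.45  0.25  1.8   0.01  1.11  0.96]
[-0.0068  0.0095 -0.9999]
```

View pics/ts12.png

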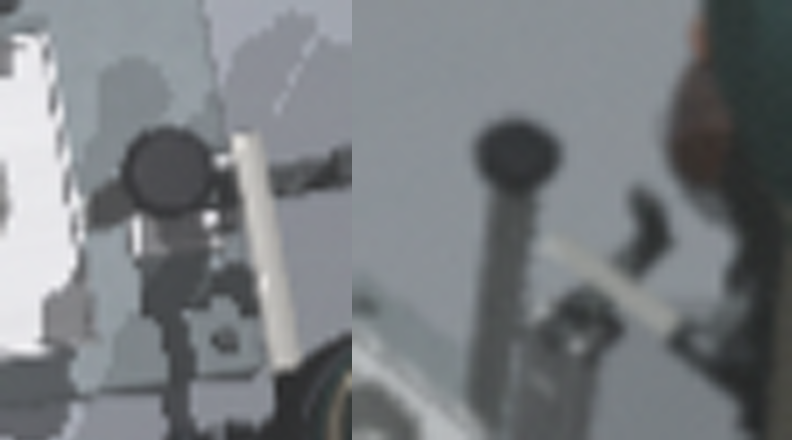

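Emit:
drive_tool --pt "0 15 -1 0 -1" --pt "0 40 -1 0 -1" --pt "0 70 -1 0 -1" --pt "0 100 -1 0 -1" --pt "0 120 -1 0 -1"

```text
clock: 12.45
position: [0.3578, -0.1713, 0.1378]
ee_rot: [-0.001, 0.761, -0.649, -0.007]
contact_force: [0.4, 0.4, 0.1]
width: 0.0094
```

```bash
python3 go.py .36 .15 .19 .0115; python3 - <<'E'
from h import *
crop("top","t13",250,160,430,310,4);crop("scene","s13",270,160,370,260,7)
E
```

```text
t 12.45 pos [ 0.3578 -0.1713  0.1378] yang -2.9826 shift [-317.4  -52.7  -49. ] turn 0.1474948516898511 F [0.42 0.42 0.13] w 0.0094 q6 [-0.63  0.09  2.    0.    1.06  0.79]
[-0.0089  0.0101 -0.9999]
```

View pics/t13.png

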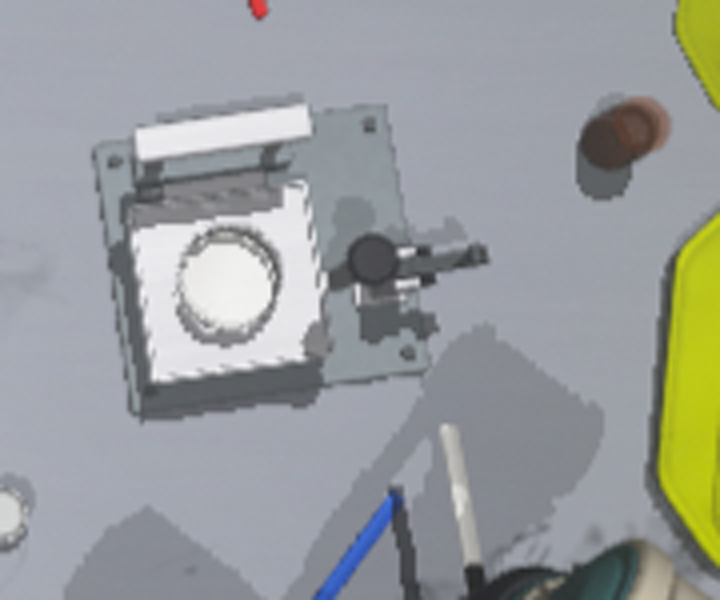

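View pics/s13.png

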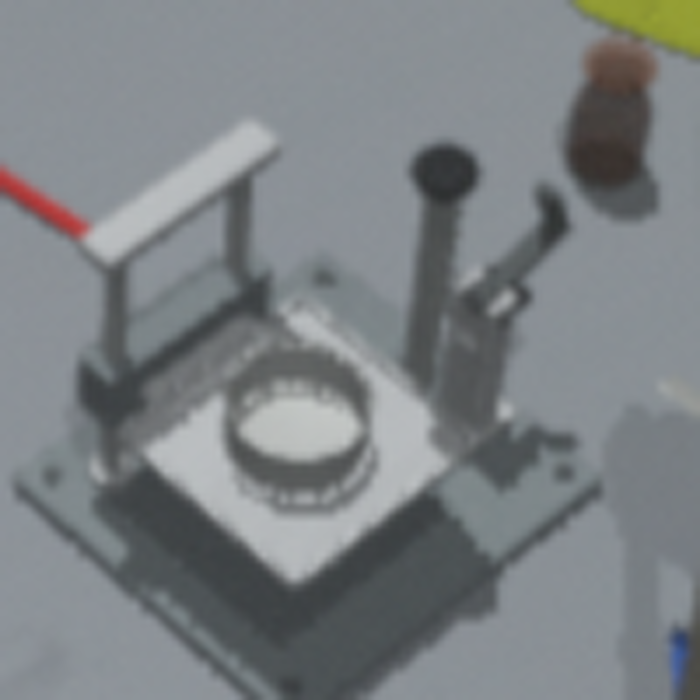

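Emit:
drive_tool --pt "-40 0 -15 0.03 -1" --pt "-85 0 -30 0.06 -1" --pt "-130 0 -40 0.09 -1" --pt "-175 -5 -40 0.12 -1" --pt "-220 -10 -40 0.147 -1"

```text
clock: 13.05
position: [0.3335, 0.049, 0.1812]
ee_rot: [-0.002, 0.71, -0.704, -0.006]
contact_force: [1.0, 0.2, -0.9]
width: 0.0094
```

```bash
python3 go.py .40 .22 .12 .0115
```

```text
t 13.05 pos [0.3335 0.049  0.1812] yang -3.1335 shift [-169.8  -68.3   62.6] turn -0.0034149033721657673 F [ 0.96  0.24 -0.88] w 0.0094 q6 [-0.07 -0.05  2.02  0.01  1.18  1.49]
[-0.0063  0.0105 -0.9999]
```

Emit:
drive_tool --pt "-44 -17 0 0 -1" --pt "-87 -34 10 0 -1" --pt "-130 -51 30 0 -1" --pt "-170 -68 60 0 -1" --pt "-170 -68 63 0 -1"

```text
clock: 13.55
position: [0.4004, 0.2241, 0.1171]
ee_rot: [-0.001, 0.711, -0.703, -0.007]
contact_force: [0.4, -0.5, -0.8]
width: 0.0092
```

```bash
python3 go.py .40 .22 .004 .0115; python3 - <<'E'
from h import *
crop("top","t14",150,200,290,330,5)
E
```

```text
t 13.55 pos [0.4004 0.2241 0.1171] yang -3.1293 shift [  5.4  -0.5 113. ] turn 0.0007937705941483131 F [ 0.38 -0.54 -0.77] w 0.0092 q6 [0.35 0.2  1.92 0.02 1.02 1.9 ]
[-0.0083  0.0115 -0.9999]
```

View pics/t14.png

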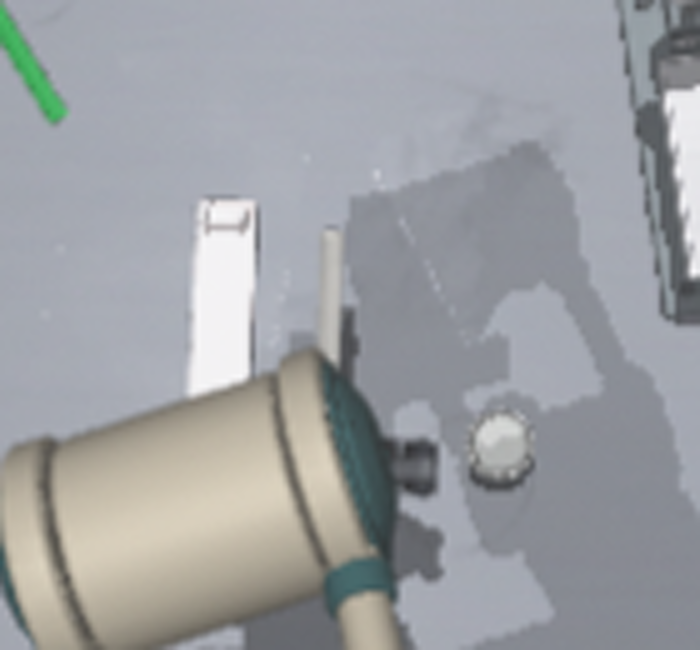

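Emit:
drive_tool --pt "2 -20 30 0 -1" --pt "3 -40 60 0 -1" --pt "3 -40 85 0 -1" --pt "3 -40 103 0 -1" --pt "3 -40 111 0 -1"

```text
clock: 14.1
position: [0.4371, 0.2193, 0.005]
ee_rot: [0.001, 0.711, -0.703, -0.007]
contact_force: [0.5, -0.6, -0.2]
width: 0.009
```

```bash
python3 go.py .44 .222 .002 .0115
```

```text
t 14.1 pos [0.4371 0.2193 0.005 ] yang -3.1309 shift [-2.6 -3.   3. ] turn -0.0007869224523826546 F [ 0.52 -0.62 -0.19] w 0.009 q6 [0.31 0.4  1.99 0.02 0.76 1.86]
[-0.0127  0.0085 -0.9999]
```

Emit:
drive_tool --pt "0 0 2 0 -0.8" --pt "0 0 2 0 -0.6" --pt "0 0 2 0 -0.4" --pt "0 0 2 0 -0.4" --pt "0 0 2 0 -0.4"

```text
clock: 14.6
position: [0.4375, 0.2195, 0.0037]
ee_rot: [0.001, 0.711, -0.703, -0.007]
contact_force: [0.1, 1.0, -0.3]
width: 0.0259
```

Emit:
drive_tool --pt "0 0 -15 0 -0.4" --pt "0 0 -40 0 -0.4" --pt "0 0 -80 0 -0.4" --pt "0 0 -125 0 -0.4" --pt "0 0 -170 0 -0.4"

```text
clock: 15.1
position: [0.439, 0.2179, 0.1756]
ee_rot: [0.001, 0.711, -0.703, -0.007]
contact_force: [1.0, 0.4, 0.2]
width: 0.0256
```

Emit:
drive_tool --pt "20 30 -40 0 -0.6" --pt "50 60 -80 0 -1" --pt "95 70 -110 0 -1" --pt "140 80 -110 0 -1" --pt "185 80 -110 0 -1" --squeeze 40

```text
clock: 15.6
position: [0.3616, 0.0359, 0.2869]
ee_rot: [-0.001, 0.712, -0.702, -0.005]
contact_force: [2.1, -0.4, -0.3]
width: -0.0003
```

```bash
python3 go.py .568 -.086 .30 .156; python3 - <<'E'
from fit import *
a=manip.get_image("scene");b=manip.get_image("top")
crop("top","t15",160,170,380,320,3.6,b) if 0 else crop("top","t15",160,170,380,320,3,b)
crop("scene","s15",215,170,375,330,4,a)
E
```

```text
t 15.6 pos [0.3616 0.0359 0.2869] yang -3.1276 shift [ 124.7 -204.6  -15.3] turn -0.14203280847168642 F [ 2.06 -0.45 -0.31] w -0.0003 q6 [-0.1  -0.08  1.78  0.01  1.45  1.45]
[-0.0059  0.0085 -0.9999]
```

View pics/t15.png

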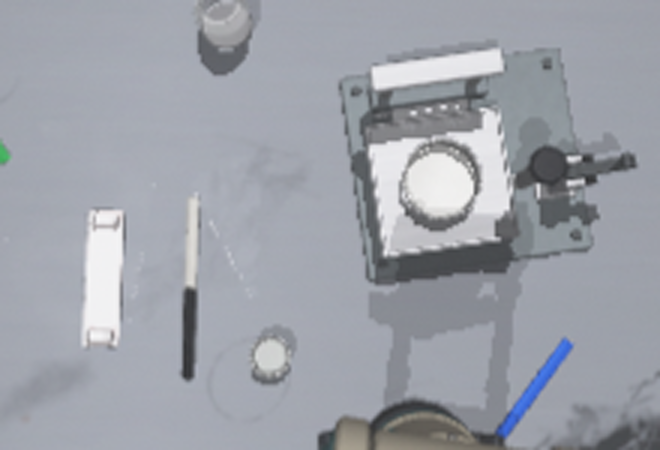

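View pics/s15.png

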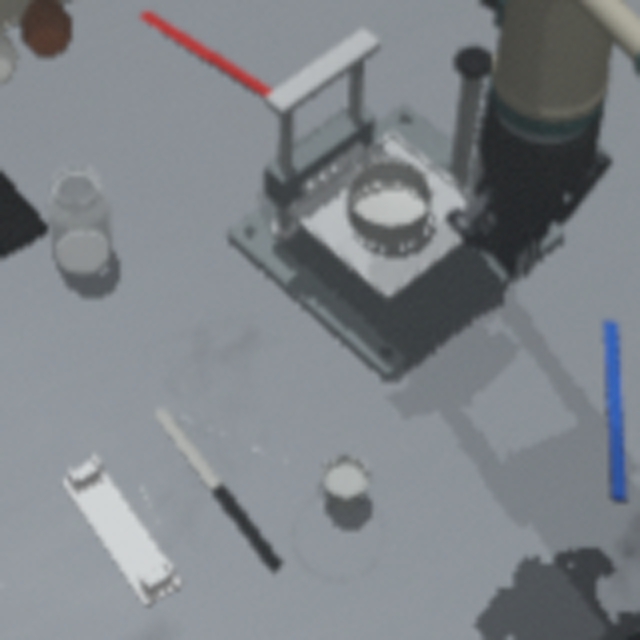

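Emit:
drive_tool --pt "25 -40 -5 0 -1" --pt "50 -81 -10 0 -1" --pt "75 -122 -15 0 -1" --pt "100 -163 -15 0 -1" --pt "124 -204 -15 0 -1"

```text
clock: 16.2
position: [0.5681, -0.0929, 0.2985]
ee_rot: [0.001, 0.708, -0.707, -0.005]
contact_force: [0.3, 0.0, 1.0]
width: 0.0003
```

```bash
python3 - <<'E'
from fit import *
from go import go
s=(np.array([472,62])+.5)/4-.5+[215,170];t=(np.array([549,166])+.5)/3-.5+[160,170]
print("knob tri",tri(s,t),atz("top",t,.24))
go((.5695,-.0865,.25))
E
```

```text
knob tri [ 0.56972778 -0.08809426  0.22888202] [ 0.56795823 -0.08707313  0.24      ]
t 16.2 pos [ 0.5681 -0.0929  0.2985] yang -3.14 shift [-6.1 -1.8 48.5] turn None F [0.35 0.03 1.02] w 0.0003 q6 [-0.28  0.25  1.37  0.    1.52  1.28]
[-0.0078  0.0054 -1.    ]
```

Emit:
drive_tool --pt "-5 -1 10 0 -1" --pt "-5 -1 25 0 -1" --pt "-5 -1 38 0 -1" --pt "-5 -1 45 0 -1" --pt "-5 -1 47 0 -1"

```text
clock: 16.7
position: [0.5678, -0.0868, 0.2507]
ee_rot: [0.001, 0.708, -0.706, -0.005]
contact_force: [0.2, -0.1, 0.2]
width: -0.0
```

Emit:
drive_tool --pt "0 0 2 0 -1" --pt "0 0 4 0 -1" --pt "0 0 6 0 -1" --pt "0 0 8 0 -1" --pt "0 0 10 0 -1"

```text
clock: 17.2
position: [0.5678, -0.0869, 0.2408]
ee_rot: [0.001, 0.708, -0.706, -0.005]
contact_force: [0.1, 0.8, -0.7]
width: 0.0001
```

```bash
python3 go.py .5695 -.0865 .23; python3 - <<'E'
from h import *
crop("top","t16",300,180,390,260,6);crop("scene","s16",310,150,370,230,7)
E
```

```text
t 17.2 pos [ 0.5678 -0.0869  0.2408] yang -3.1394 shift [-0.3 -1.8 10.8] turn None F [ 0.11  0.76 -0.74] w 0.0001 q6 [-0.27  0.28  1.48  0.    1.39  1.29]
[-0.0089  0.0057 -0.9999]
```

View pics/s16.png

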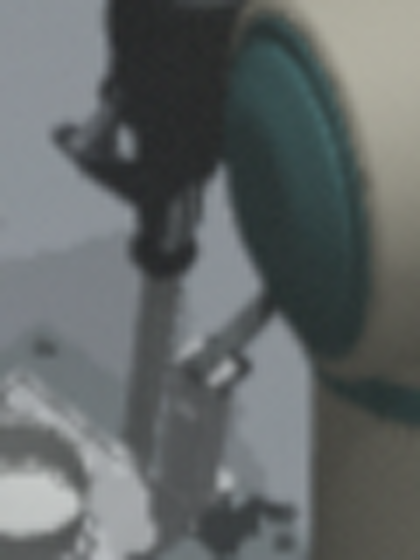

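Emit:
drive_tool --pt "0 -1 2 0 -1" --pt "0 -1 4 0 -1" --pt "0 -1 6 0 -1"

```text
clock: 17.6
position: [0.5686, -0.0868, 0.2343]
ee_rot: [0.001, 0.708, -0.706, -0.006]
contact_force: [0.0, -0.1, 0.3]
width: -0.0001
```

Emit:
drive_tool --pt "0 0 2 0 -1" --pt "0 0 4 0 -1" --pt "0 0 6 0 -1"

```text
clock: 17.9
position: [0.5686, -0.0868, 0.2283]
ee_rot: [0.001, 0.708, -0.706, -0.005]
contact_force: [-0.3, 0.3, 0.2]
width: 0.0001
```

Emit:
drive_tool --pt "0 0 2 0 -1" --pt "0 0 4 0 -1" --pt "0 0 6 0 -1"

```text
clock: 18.2
position: [0.5686, -0.0868, 0.2222]
ee_rot: [0.001, 0.708, -0.706, -0.005]
contact_force: [0.6, 0.2, 1.2]
width: -0.0001
```

Emit:
drive_tool --pt "0 0 2 0 -1" --pt "0 0 4 0 -1" --pt "0 0 5 0 -1"

```text
clock: 18.5
position: [0.5686, -0.0868, 0.217]
ee_rot: [0.001, 0.708, -0.706, -0.005]
contact_force: [-0.1, -0.7, 1.2]
width: -0.0001
```

Emit:
drive_tool --pt "0 0 2 0 -1" --pt "0 0 4 0 -1" --pt "0 0 5 0 -1"

```text
clock: 18.8
position: [0.5686, -0.0868, 0.2118]
ee_rot: [0.001, 0.708, -0.706, -0.005]
contact_force: [0.6, -0.3, 2.1]
width: -0.0001
```

Emit:
drive_tool --pt "0 0 1.5 0 -1" --pt "0 0 3 0 -1" --pt "0 0 4 0 -1"

```text
clock: 19.1
position: [0.5686, -0.0868, 0.2076]
ee_rot: [0.001, 0.708, -0.706, -0.005]
contact_force: [-0.1, -0.4, 1.9]
width: 0.0001
```

```bash
python3 - <<'E'
from h import *
crop("top","t17",300,180,390,260,6);crop("scene","s17",310,150,370,230,7)
print(manip.get_state()['contact_force'])
E
```

```text
[0.15243982 0.10346181 1.11811904]
```

View pics/s17.png

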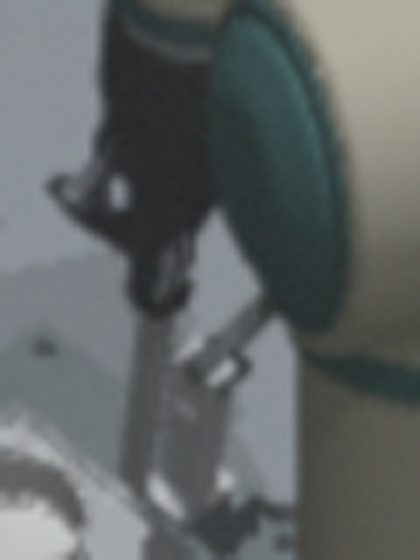

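Emit:
drive_tool --pt "0 0 1.5 0 -1" --pt "0 0 3 0 -1" --pt "0 0 4 0 -1"

```text
clock: 19.5
position: [0.5686, -0.0868, 0.2035]
ee_rot: [0.001, 0.708, -0.706, -0.005]
contact_force: [-0.2, -0.5, 2.3]
width: 0.0
```

Emit:
drive_tool --pt "0 0 1.5 0 -1" --pt "0 0 3 0 -1" --pt "0 0 4 0 -1"

```text
clock: 19.8
position: [0.5686, -0.0868, 0.1997]
ee_rot: [0.001, 0.708, -0.706, -0.005]
contact_force: [-0.5, 1.1, 5.4]
width: -0.0003
```

Emit:
drive_tool --pt "0 0 1.5 0 -1" --pt "0 0 3 0 -1" --pt "0 0 3 0 -1"

```text
clock: 20.1
position: [0.5686, -0.0869, 0.1978]
ee_rot: [0.001, 0.708, -0.706, -0.005]
contact_force: [-1.1, -0.2, 7.8]
width: -0.0001
```

Force is rising with travel: on the rubber. A little more, to about 10–11 N.

Emit:
drive_tool --pt "0 0 1.5 0 -1" --pt "0 0 2 0 -1" --pt "0 0 2 0 -1"

```text
clock: 20.4
position: [0.5686, -0.0869, 0.1974]
ee_rot: [0.001, 0.708, -0.706, -0.004]
contact_force: [-2.9, 0.7, 9.8]
width: -0.0002
```

```bash
python3 go.py .5695 -.0865 .23
```

```text
t 20.4 pos [ 0.5686 -0.0869  0.1974] yang -3.1394 shift [ -0.5  -0.7 -32.6] turn None F [-2.87  0.68  9.84] w -0.0002 q6 [-0.27  0.3   1.55  0.    1.29  1.29]
[-0.0067  0.0045 -1.    ]
```

Emit:
drive_tool --pt "0 0 3 0 -1" --pt "0 0 3 0 -1" --pt "0 0 3 0 -1"

```text
clock: 20.7
position: [0.5686, -0.0869, 0.1965]
ee_rot: [0.0, 0.708, -0.706, -0.003]
contact_force: [-2.6, 1.0, 12.1]
width: -0.0
```

Emit:
drive_tool --pt "0 0 -2 0 -1" --pt "0 0 -5 0 -1" --pt "0 0 -12 0 -1" --pt "0 0 -30 0 -1" --pt "0 0 -60 0 -1"

```text
clock: 21.2
position: [0.5676, -0.0868, 0.2549]
ee_rot: [0.002, 0.708, -0.706, -0.006]
contact_force: [0.4, -0.8, 0.4]
width: 0.0001
```

Emit:
drive_tool --pt "0 20 -40 0 -1" --pt "0 60 -70 0 -1" --pt "0 105 -70 0 -1" --pt "0 150 -70 0 -1" --pt "0 180 -70 0 -1"

```text
clock: 21.7
position: [0.3855, -0.0871, 0.3271]
ee_rot: [0.002, 0.708, -0.706, -0.006]
contact_force: [0.9, 0.4, -0.2]
width: -0.0001
```

```bash
python3 - <<'E'
from fit import *
a=manip.get_image("scene");b=manip.get_image("top")
crop("top","t18",160,130,440,320,2.8,b) if 0 else crop("top","t18",170,140,430,320,3,b)
crop("scene","s18",215,150,375,330,4,a[:, :])
print(manip.get_state()['position'],manip.get_state()['clock'],manip.get_state()['contact_force'])
E
```

```text
[ 0.38464231 -0.08689697  0.32749718] 21.8 [-0.13967151 -0.06490165 -0.24307655]
```

View pics/t18.png

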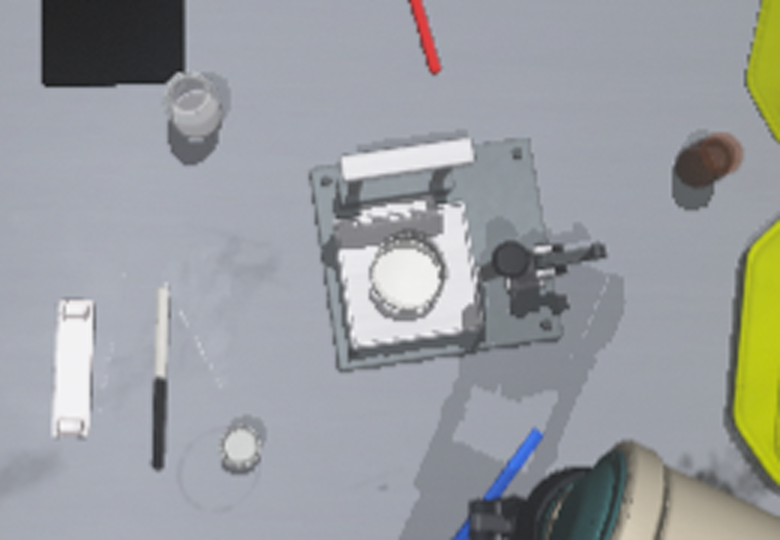

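View pics/s18.png

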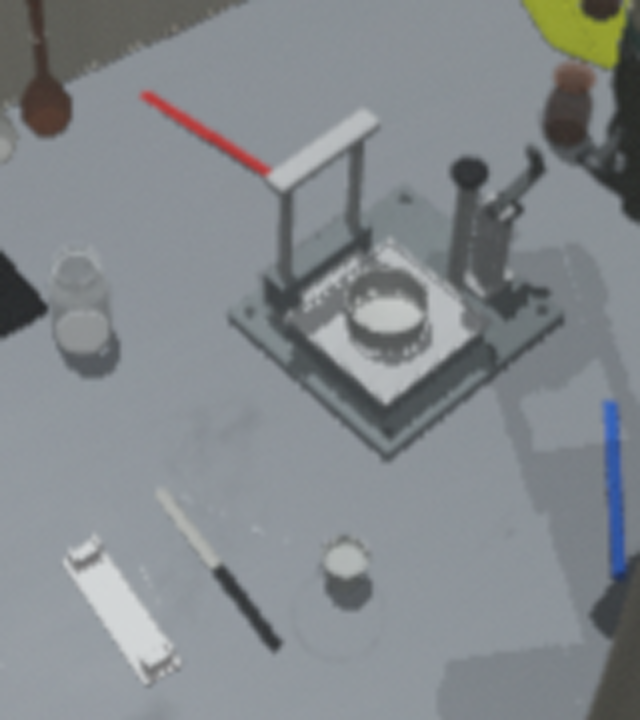

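```bash
python3 -c "
from rig import manip
print(manip.sign_off())"
```

```text
the job is handed in; nothing more can be done
None
```

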